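Load the slide carriers into the scanner bay

ROBOT

A 6-joint arm with a two-finger parallel gripper is mounted at the origin on a cart in front of the work surface, level with it; the furniture and walls round the work are solid. World frame = base frame: x ahead of the robot, y to its left, z up, the work surface at z = 0. Lengths are in m, angles in rad, forces in N, time in s.
With the tool pointing down it reaches from about 0.35 to 0.975 m from the base axis. Payload 4.9 kg.
Tool frame: the origin (TCP) lies at the very end of the fingers, on their centre line; the grasp point (between the pads) lies 19 mm behind it; z points along the fingers, y is the line along which they close (so a half turn about z gives the same grasp; the last joint's range is limited). The gripper opens to 85 mm and grips with 20 to 120 N. Pads are 22 mm wide; open, the fingers measure 114 mm over their backs; the gripper's body (76 mm by 85 mm) begins 54 mm behind the grasp point. The pads swing forward as they close: fully open they stand 13 mm farther back than shut.
Start: joints at [1.02, 0.053, 1.613, -0, 1.476, -0.119], TCP at [0.262, 0.568, 0.209] pointing down, gripper open.
Joint ranges: [-3.01, 3.01], [-1.01, 2.22], [0.06, 2.58], [-1.02, 4.17], [0.09, 2.62], [-3.14, 3.14]. Speed limits (rad/s): [2.57, 2.57, 3.14, 3.14, 3.14, 3.14].

INTERFACE

Orientations are given as a unit quaternion [w, x, y, z].
In Python, from plant import manip, vision, order gives the robot as it stands.
- The arm moves only by the tool play_rows, never from a script. Its argument "steps" is a list that holds one entry, the list of rows, each a list of 6 numbers: the shift along the tool's x, y, z in mm, then the turn, a rotation vector about the tool's x, y, z in degrees. A call has 1 to 12 rows; each row is the pose to reach, as a shift and turn from the pose commanded when the call began, along the tool's axes at that moment; what a row does not reach only later rows make up. A row lasts 1/12 s, in which the tool goes at most 41.7 mm and 7.16 degrees, less where a joint would pass 70% of its speed; a pose out of reach is approached as far as the arm can. A call with a gripper value outside its range is refused whole. "claw" is the gripper's target within -1 to 1 (fully open at 1, half-way at 0, shut at -1), set as the call begins (left out, the last holds). The fingers move at their own pace and stop on an object; the grip force is fixed at half the most. Time passes only in rows, so rows that repeat a pose let the fingers close. It gives the time, the measured TCP pose, the force, the opening and the grip force at its end, in the units of the state.
- manip.state(): the state, without advancing time (a new reading comes with each control period).
- vision.grab_frame(name): name is "scene" or "top" or "wrist"; returns (picture, depth): 400x640x3 uint8, blue, green, red; 400x640 float32, m along the optical axis (not along the pixel's ray), 0 where there is no reading.
- vision.camera_info(name): a dict with "K" (3x3 intrinsics, pixels), "k1" (the pictures are not rectified: a ray, as slopes to the right and down, at radius r is drawn at 1 + k1 r^2 times it, then the intrinsics apply), "eye" and "orientation" of the camera in the world; the wrist camera has in their place "T_tool_cam" (4x4, takes a point from camera to tool coordinates, whose origin is the TCP and whose axes are the flange's). Camera axes: x right, y down, z forward; pixel columns grow to the right and rows downward; lengths in m; the calibration is good to about 2 mm. A picture is of the moment at which its call begins: read the wrist's pose just before it. camera_info takes no time and is no camera call.
- order.job_done(): hands the job in; it is judged then, once.
The state is a dict: "time": time; "joint_pos": joint angles; "joint_vel": joint speeds; "joint_efforts": joint torques, N m; "tool_pos": TCP position; "tool_rot": TCP orientation; "contact_force": force on the tool from outside, world axes, zero at the start; "ft_torque": the same for the moment, N m; "gripper_width": opening from 0.0 (shut) to 1.0 (fully open); "grasp_force": force on a finger pad.
Only numpy, scipy, OpenCV 4.12 (cv2) and the standard library are available. Lean on these libraries where they do the work, as an engineer would, in place of code of your own. Each camera call takes 0.05 s, during which the arm holds its last target. There are 200 camera calls.

TASK

Lift the clear guard of the slide scanner's loading bay right up, then load every slide carrier that is there, one to a lane: hook its forked heel on the lane's pivot post, flat on the deck, and swing it about the post, nose under the keeper plate, until it lies in line with the back fence (a filled lane blocks those behind it, so start at the back). When all of them lie in line, lower the guard until it is fully closed; knock over none of the cups and bottles standing by.

Things in the scene. Friction and masses are not known exactly. Their poses are not given: they have to be found in the camera images.
- bay: Fixed loading bay on a grey deck plate 230 x 250 x 8 mm. Origin in the lanes' middle at the plate's underside (deck top 8 mm higher); x along the lanes from posts to keeper plate, y to the back fence and guard hinge, z up. Lanes 1 (back), 2, 3 (front, open side) run along x at y = +33, 0, -33 mm; the deck spans x -115..115, y -120..130 mm
- lane_1 (a point): Where the middle of a seated carrier's underside lies in lane 1 (back lane, at the fence), on the deck; axes as the bay. Carriers touch or nearly touch side by side, so a back lane cannot be reached once a lane before it is filled
- lane_2 (a point): The same for lane 2 (middle)
- lane_3 (a point): The same for lane 3 (front)
- post_1 (a point): Foot, on the deck, of lane 1's pivot post: fixed upright steel pin 12 mm across, 30 mm high, 82 mm before the lane point. End wall and post leave a seated carrier 5 mm of play along the lane, too little to shift one in sideways: its slot must be on the post while it swings
- post_2 (a point): The same for lane 2
- post_3 (a point): The same for lane 3
- keeper (a point): Middle of the lower edge, on the post side, of the fixed aluminium keeper plate: it covers the far ends of the lanes, bay x 69..103, y -52..59 mm, its underside 26 mm and top 31 mm above the deck. Noses go under it only by swinging in flat on the deck from the open -y side. An end wall closes it: inner face at bay x = 93 mm
- fence (a point): Foot of the back fence's inner face (bay y = 49.5 mm), on the deck; the fence is 10 mm thick, 22 mm high, and runs 190 mm along the lanes (bay x)
- guard (a joint): Angle of the clear guard: 0 closed (level over the lanes), 1.95 fully open (leaning back past upright, away from the lanes). A braked hinge: it stays at any angle and takes about 3 N at the handle to move. Starts shut or slightly ajar
- guard_hinge (a point): Middle of the guard's hinge line, along the bay's x at bay y = 115 mm, 54 mm above the worktop. The guard is a clear plate 200 mm along the hinge, 4 mm thick; a lip along its free edge, 180 mm from the hinge, hangs 24 mm below it when closed, and strikes a carrier that is not swung in
- guard_handle (a point): Middle of the guard's handle: a round steel rod 10 mm thick and 110 mm long, parallel to the hinge and 222 mm from it, 42 mm beyond the guard's edge on two side arms (clear space between). Closed, it lies at bay y = -107 mm, 54 mm above the worktop
- carrier_a: Loose aluminium slide carrier, a bar 180 x 32 x 22 mm, about 0.16 kg, two glass slides in its top. Origin at the middle of its underside; x along it to the solid nose (+90 mm); z up. At the heel (-x) two rounded prongs leave a slot 18 mm wide from x = -90 (tips) to -74 mm (bottom); a post at the slot's bottom has its axis at x = -80 mm. May be absent
- carrier_b: A like carrier; it may be absent (two or three carriers are there)
- carrier_c: A like carrier; it may be absent
- cup_near: Bystander: lidded specimen cup 62 x 62 x 70 mm, origin in the middle of its underside, z up along it
- reagent_near: Bystander: brown reagent bottle 42 mm across, 91 mm high, origin in the middle of its underside, z up along it
- cup_far: Bystander: lidded specimen cup 62 x 62 x 70 mm, origin in the middle of its underside, z up along it

How it is judged:
By the outcome, as a careful person would: the job done as asked, in the order asked, and still so for the second after the job is handed in, with the robot touching nothing.
Of carrier_a, carrier_b, carrier_c only 2 to 3 are there at a start; the rules pass over those that are not, and their reading is None.
At some moment in a run one of carrier_a, carrier_b, carrier_c may be knocked a few centimetres aside while the robot is not near it.
Once in a run the grip may slacken for a moment while it holds something.
It also fails if it takes over 210 s, if anything falls off the work surface, if the arm or the gripper's body presses on something with over 40 N, if the wrist force passes 120 N, or if a joint passes its speed limit or range.

## Working session

There is one attempt and no reset: what is moved stays moved. The work goes in short steps, Python scripts to look and compute and a tool call to move; the robot and the scene stay as the last step left them, time stands still between calls to the robot, and variables do not carry over. Pictures are saved under pics/ and viewed, at most 14 in all, crops included, and the job is handed in when it is done.

Besides the shell and the picture viewer there is one more tool, called after "Call:" as a command line: name --argument value ..., lists and objects as JSON in quotes. play_rows: Moves the arm, as the interface text tells. Its arguments: {"type":"object","properties":{"steps":{"type":"array"},"claw":{"type":"number"}},"required":["steps"]}

```bash
ls; mkdir -p pics; cat > h.py <<'E'
import numpy as np, cv2
from scipy.spatial.transform import Rotation as R
from plant import manip, vision, order
def q2R(q): return R.from_quat([q[1],q[2],q[3],q[0]]).as_matrix()
def cam(name, st=None):
    i=vision.camera_info(name)
    if name=="wrist":
        T=np.eye(4);T[:3,:3]=q2R(st["tool_rot"]);T[:3,3]=st["tool_pos"]
        T=T@np.array(i["T_tool_cam"]);return np.array(i["K"]),i["k1"],T[:3,3],T[:3,:3]
    o=np.array(i["orientation"],float)
    return np.array(i["K"]),i["k1"],np.array(i["eye"]),(q2R(o) if o.size==4 else o)
def rays(c,px):
    K,k1,e,M=c;px=np.atleast_2d(np.array(px,float))
    d=np.stack([(px[:,0]-K[0,2])/K[0,0],(px[:,1]-K[1,2])/K[1,1]],1);u=d.copy()
    for _ in range(20): u=d/(1+k1*(u**2).sum(1,keepdims=True))
    return np.c_[u,np.ones(len(u))]
def onz(c,px,z):
    r=rays(c,px)@c[3].T; return c[2]+r*((z-c[2][2])/r[:,2])[:,None]
def dep(c,px,depth):
    px=np.atleast_2d(px).astype(int); return c[2]+(rays(c,px)*depth[px[:,1],px[:,0]][:,None])@c[3].T
def proj(c,P):
    K,k1,e,M=c;p=(np.atleast_2d(P)-e)@M;u=p[:,:2]/p[:,2:]
    u=u*(1+k1*(u**2).sum(1,keepdims=True));return u*[K[0,0],K[1,1]]+[K[0,2],K[1,2]]
def grab(name):
    st=manip.state();im,d=vision.grab_frame(name);return im,d,cam(name,st),st
E
python3 - <<'E'
from h import *
for n in("scene","top","wrist"):
    im,d,c,st=grab(n);cv2.imwrite(f"pics/{n}0.png",im);np.savez(f"{n}0.npz",im=im,d=d)
    print(n,c[0].tolist(),c[1],c[2],c[3].round(3).tolist())
print(st)
E
```

```text
pics
scene [[457.4531928340619, 0.0, 315.67363095849936], [0.0, 457.4531928340619, 199.90942454984767], [0.0, 0.0, 1.0]] 0.028837298059757557 [ 0.01042833 -0.99973635  0.92916199] [[0.891, -0.273, 0.362], [-0.453, -0.564, 0.69], [0.016, -0.779, -0.627]]
top [[436.30306005531344, 0.0, 318.6141140491934], [0.0, 436.30306005531344, 200.73393529627182], [0.0, 0.0, 1.0]] -0.012264001082978919 [ 0.4105499  -0.04117727  1.27060417] [[0.004, -0.998, 0.069], [-1.0, -0.004, 0.002], [-0.002, -0.069, -0.998]]
wrist [[286.5139115902673, 0.0, 325.7156107133215], [0.0, 286.5139115902673, 197.00697944725775], [0.0, 0.0, 1.0]] -0.04061829101307547 [0.1973781  0.59625506 0.3737909 ] [[0.419, 0.875, 0.244], [0.908, -0.402, -0.116], [-0.003, 0.27, -0.963]]
{'time': 0.1, 'joint_pos': array([ 1.01999753e+00,  5.33057885e-02,  1.61417468e+00,  2.45078171e-05,
        1.47602480e+00, -1.18970134e-01]), 'joint_vel': array([ 1.76595412e-03, -1.94509412e-03, -2.38785192e-03,  5.01812761e-05,
        1.55084567e-03, -5.04231527e-04]), 'joint_efforts': array([ 8.21790927e-04, -3.94903457e+01, -3.71363318e+01,  3.13789349e-05,
        3.91094713e-03,  3.11118708e-05]), 'tool_pos': array([0.26123242, 0.56710618, 0.208266  ]), 'tool_rot': array([-3.25821401e-04,  2.14241666e-01,  9.76780218e-01, -8.99177291e-04]), 'contact_force': array([ 0.74336966, -0.87975639, -0.60814463]), 'ft_torque': array([-0.01264264, -0.0572073 ,  0.01910081]), 'grasp_force': 0.0, 'gripper_width': 1.0052491975045625}
```

View pics/top0.png

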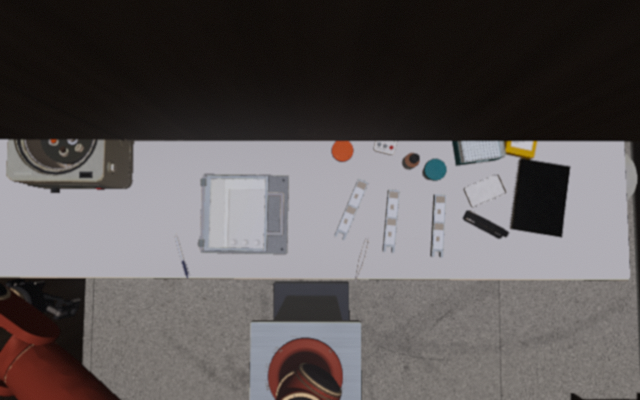

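View pics/scene0.png

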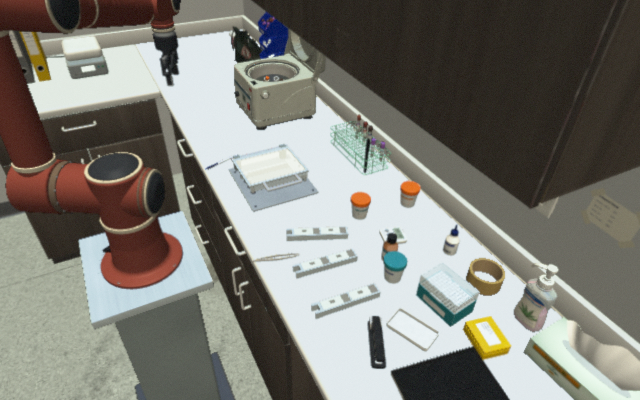

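```bash
python3 - <<'E'
from h import *
t=cv2.imread("pics/top0.png")[165:265,190:300];s=cv2.imread("pics/scene0.png")[135:215,220:330]
cv2.imwrite("pics/crop1.png",np.vstack([cv2.resize(t,(550,500)[:2],interpolation=3)[:320*2],])) 
cv2.imwrite("pics/crop1.png",np.hstack([cv2.resize(t,(400,364),interpolation=3),cv2.resize(s,(400,364)),]))
t=cv2.imread("pics/top0.png")[135:265,320:460];cv2.imwrite("pics/crop2.png",cv2.resize(t,(640,594),interpolation=3))
E
```

```text
(no output)
```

View pics/crop1.png

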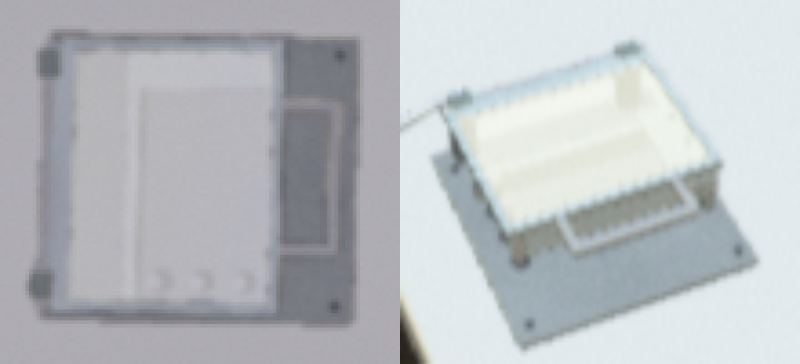

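View pics/crop2.png

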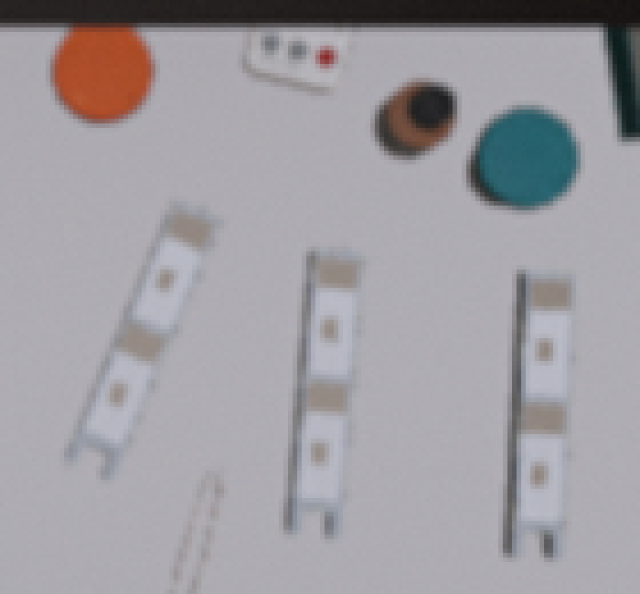

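```bash
cat >> h.py <<'E'
def rect(pts):
    (x,y),(w,h),a=cv2.minAreaRect((pts[:,:2]*1000).astype(np.float32))
    if w<h: w,h,a=h,w,a+90
    return np.round([x,y,w,h,(a+90)%180-90],1)
E
python3 - <<'E'
from h import *
c=cam("top");f=np.load("top0.npz");d=f["d"];im=f["im"]
v,u=np.mgrid[0:400,0:640];P=dep(c,np.c_[u.ravel(),v.ravel()],d).reshape(400,640,3)
z=P[...,2]
print("table z",np.percentile(z[200:260,300:330],[5,50,95]), d[200:205,300])
# carriers + bystanders
m=((z>0.012)&(z<0.25)&(d>0)).astype(np.uint8);m[:139]=0;m[279:]=0
n,l,s,ce=cv2.connectedComponentsWithStats(m)
for i in range(1,n):
    if s[i,4]>40: 
        p=P[l==i];print(s[i].tolist(),rect(p),"z",np.percentile(p[:,2],[10,50,95]).round(3))
m2=((z>0.0045)&(z<0.012)).astype(np.uint8);m2[:,:190]=0;m2[:,300:]=0;m2[:165]=0;m2[262:]=0
print("deck",rect(P[m2>0]),m2.sum())
hsv=cv2.cvtColor(im,cv2.COLOR_BGR2HSV)
b=((hsv[...,2]<150)).astype(np.uint8);b[:,:190]=0;b[:,300:]=0;b[:165]=0;b[265:]=0
b=cv2.morphologyEx(b,cv2.MORPH_CLOSE,np.ones((5,5)))
cn=max(cv2.findContours(b,0,2)[0],key=cv2.contourArea)[:,0]
print("deckcol",rect(onz(c,cn,.008)), cv2.boundingRect(cn))
print("row profile handle zs",[(x,z[214,x].round(3)) for x in range(196,294,3)])
E
```

```text
table z [-0.00479608 -0.00046976  0.00373792] [1.2741666 1.2730641 1.2741927 1.275704  1.2697271]
[6, 139, 129, 54, 6095] [587.1 622.3 266.1 142.5 -86. ] z [0.086 0.161 0.189]
[331, 141, 23, 21, 381] [ 633.  -102.8   61.5   55.6  -89.3] z [0.066 0.069 0.073]
[374, 141, 23, 14, 212] [ 653.8 -230.6   64.4   38.3   89.2] z [0.013 0.016 0.02 ]
[453, 141, 84, 24, 1517] [ 638.5 -546.5  235.9   70.3  -89.9] z [0.029 0.074 0.081]
[402, 152, 18, 17, 229] [ 610.4 -297.3   40.9   37.3   38. ] z [0.032 0.06  0.093]
[422, 158, 25, 23, 428] [ 583.6 -360.4   61.4   60.3  -45.4] z [0.064 0.069 0.073]
[511, 160, 59, 77, 1901] [ 510.5 -679.8  210.2  149.1   -8.6] z [0.012 0.014 0.017]
[198, 175, 87, 78, 5289] [460.1 178.2 235.9 222.2 -89.9] z [0.055 0.058 0.064]
[334, 178, 34, 62, 665] [ 474.2 -130.7  179.5   32.   -22.8] z [0.019 0.022 0.027]
[383, 189, 17, 64, 693] [ 441.1 -245.4  179.1   33.5   -5.3] z [0.018 0.022 0.026]
[431, 194, 15, 63, 720] [ 429.1 -381.1  179.8   33.4   -3.7] z [0.018 0.022 0.026]
[464, 210, 45, 27, 362] [ 429.5 -517.3  125.7   28.6   59.5] z [0.029 0.038 0.043]
deck [462.2 1
[... 267 characters left out ...]
, (214, np.float64(0.06)), (217, np.float64(0.057)), (220, np.float64(0.056)), (223, np.float64(0.06)), (226, np.float64(1.271)), (229, np.float64(0.058)), (232, np.float64(0.059)), (235, np.float64(0.059)), (238, np.float64(0.058)), (241, np.float64(0.061)), (244, np.float64(0.058)), (247, np.float64(0.058)), (250, np.float64(0.061)), (253, np.float64(0.056)), (256, np.float64(0.061)), (259, np.float64(0.06)), (262, np.float64(0.058)), (265, np.float64(0.068)), (268, np.float64(0.009)), (271, np.float64(0.01)), (274, np.float64(0.007)), (277, np.float64(0.007)), (280, np.float64(0.06)), (283, np.float64(0.062)), (286, np.float64(0.008)), (289, np.float64(-0.002)), (292, np.float64(-0.006))]
```

```bash
python3 - <<'E'
from h import *
c=cam("top");f=np.load("top0.npz");d=f["d"];im=f["im"]
v,u=np.mgrid[0:400,0:640];P=dep(c,np.c_[u.ravel(),v.ravel()],d).reshape(400,640,3)
z=P[...,2]
def line(A,n,ax):
    A=A[:,:2]*1000; 
    if ax==1: p=np.polyfit(A[:,0],A[:,1],1);print(n,"y at x460",np.polyval(p,460).round(1),"slope",p[0].round(4),len(A),"x",A[:,0].min().round(1),A[:,0].max().round(1))
m=(z>.045)&(z<.09)&(u>=277)&(u<286)&(v>185)&(v<245);line(P[m],"rod",1); print(np.median(z[m]),np.median(u[m]))
# guard right edge per row, z>0.045
L=[];Rr=[]
for r in range(182,247):
    g=np.where((z[r,190:275]>.045)&(z[r,190:275]<.1))[0]
    if len(g):Rr.append(P[r,190+g[-1]])
line(np.array(Rr),"guard edge",1)
# deck right edge by grey
g=cv2.cvtColor(im,cv2.COLOR_BGR2GRAY)
E=[]
for r in range(182,247):
    k=np.argmax(np.diff(g[r,284:296].astype(int)));E.append(onz(c,[[284+k+.5,r]],.008)[0])
line(np.array(E),"deck front edge (exp rod-13)",1)
T=[];B=[]
for col in range(270,286):
    k=np.argmin(np.diff(g[168:184,col].astype(int)));T.append(168+k+.5)
    k=np.argmax(np.diff(g[244:262,col].astype(int)));B.append(244+k+.5)
print("deck top/bot x",onz(c,[[278,np.median(T)]],.008)*1000,onz(c,[[278,np.median(B)]],.008)*1000)
print(np.polyfit(range(270,286),T,1),np.polyfit(range(270,286),B,1))
E
```

```text
rod y at x460 66.0 slope 0.0023 175 x 401.2 517.8
0.06358113351029449 281.0
guard edge y at x460 103.7 slope -0.0169 65 x 368.1 544.9
deck front edge (exp rod-13) y at x460 50.5 slope -0.0137 65 x 366.4 551.8
deck top/bot x [[573.65449468  80.55311576   8.        ]] [[341.95043718  78.07289245   8.        ]]
[-1.47058824e-02  1.78955882e+02] [5.73529412e-02 2.38397059e+02]
```

```bash
cat >> h.py <<'E'
def goal(x,y,z,phi,tilt=0):
    """shift (mm) / turn (deg) in tool axes; phi = carrier heading deg; tilt deg about tool x"""
    st=manip.state();M=q2R(st["tool_rot"]);a=np.radians(phi)
    T=np.array([[-np.cos(a),-np.sin(a),0],[-np.sin(a),np.cos(a),0],[0,0,-1]]).T
    T=np.array([[-np.cos(a),-np.sin(a),0],[-np.sin(a),np.cos(a),0],[0,0,-1]]).T@R.from_euler('x',tilt,degrees=True).as_matrix()
    s=M.T@(np.array([x,y,z])-np.array(st["tool_pos"])*1000)
    print("row",s.round(1).tolist(),np.degrees(R.from_matrix(M.T@T).as_rotvec()).round(1).tolist())
def bay(bx,by,org=(459,171),yaw=-.8):
    a=np.radians(yaw);return np.array([org[0]+bx*np.cos(a)-by*np.sin(a),org[1]+bx*np.sin(a)+by*np.cos(a)])
E
python3 -c "
from h import *
goal(459,66,140,-.8)"
```

```text
row [-389.3, -372.3, 68.9] [-0.1, -0.0, -23.9]
```

Call:
play_rows --steps '[[[-389, -372, 69, 0, 0, -23.9], [-389, -372, 69, 0, 0, -23.9], [-389, -372, 69, 0, 0, -23.9], [-389, -372, 69, 0, 0, -23.9], [-389, -372, 69, 0, 0, -23.9], [-389, -372, 69, 0, 0, -23.9], [-389, -372, 69, 0, 0, -23.9], [-389, -372, 69, 0, 0, -23.9], [-389, -372, 69, 0, 0, -23.9], [-389, -372, 69, 0, 0, -23.9], [-389, -372, 69, 0, 0, -23.9], [-389, -372, 69, 0, 0, -23.9]]]' --claw -0.2

```text
time: 1.15
tool_pos: [0.443, 0.1063, 0.1458]
tool_rot: [0.0, 0.007, 1.0, 0.0]
contact_force: [0.6, 0.7, 0.1]
gripper_width: 0.402
grasp_force: 0.0
```

```bash
python3 -c "
from h import *
print(manip.state())
goal(459,66,140,-.8);goal(459,66,41,-.8)"
```

```text
{'time': 1.15, 'joint_pos': array([ 7.17451093e-02, -3.25856205e-01,  2.06197695e+00,  8.31058208e-05,
        1.40503423e+00, -1.48438170e+00]), 'joint_vel': array([-1.07137199,  0.2024636 , -0.04847262,  0.0021862 , -0.16048844,
       -1.06054593]), 'joint_efforts': array([  5.29296309, -24.04696226, -35.17341971,  -0.07829981,
         0.36025168,   0.86883489]), 'tool_pos': array([0.44299019, 0.10625317, 0.14579377]), 'tool_rot': array([2.14915095e-04, 7.34154011e-03, 9.99973026e-01, 5.81443003e-05]), 'contact_force': array([0.62626428, 0.72723521, 0.05771121]), 'ft_torque': array([-0.01442088, -0.06440462,  0.042645  ]), 'grasp_force': 0.0, 'gripper_width': 0.4022847615256519}
row [-16.6, -40.0, 5.8] [0.0, 0.0, -0.0]
row [-16.6, -40.0, 104.8] [0.0, 0.0, -0.0]
```

Call:
play_rows --steps '[[[0, 0, 0, 0, 0, 0], [0, 0, 0, 0, 0, 0], [0, 0, 0, 0, 0, 0], [0, 0, 0, 0, 0, 0]]]'

```text
time: 1.48
tool_pos: [0.4425, 0.1093, 0.1461]
tool_rot: [-0.0, 0.007, 1.0, 0.0]
contact_force: [-0.5, 0.4, -0.1]
gripper_width: 0.404
grasp_force: 0.0
```

```bash
python3 -c "
from h import *
goal(459,66,140,-.8);goal(459,66,41,-.8)"
```

```text
row [-17.0, -43.0, 6.1] [0.0, -0.0, 0.1]
row [-17.0, -43.1, 105.1] [0.0, -0.0, 0.1]
```

Call:
play_rows --steps '[[[-17, -43, 6, 0, 0, 0], [-17, -43, 6, 0, 0, 0], [-17, -43, 40, 0, 0, 0], [-17, -43, 75, 0, 0, 0], [-17, -43, 105, 0, 0, 0], [-17, -43, 105, 0, 0, 0], [-17, -43, 105, 0, 0, 0], [-17, -43, 105, 0, 0, 0]]]'

```text
time: 2.15
tool_pos: [0.4604, 0.0659, 0.0429]
tool_rot: [0.001, 0.007, 1.0, 0.0]
contact_force: [0.1, 0.3, -0.0]
gripper_width: 0.391
grasp_force: 0.0
```

Call:
play_rows --steps '[[[0, 0, 0, 0, 0, 0], [0, 0, 0, 0, 0, 0], [0, 0, 0, 0, 0, 0], [0, 0, 0, 0, 0, 0], [0, 0, 0, 0, 0, 0], [0, 0, 0, 0, 0, 0]]]' --claw -1

```text
time: 2.65
tool_pos: [0.4598, 0.0649, 0.0417]
tool_rot: [0.001, 0.007, 1.0, -0.0]
contact_force: [0.0, 0.2, 1.3]
gripper_width: -0.001
grasp_force: 0.4
```

```bash
python3 - <<'E'
from h import *
im,d,c,st=grab("wrist");cv2.imwrite("pics/w1.png",im)
E
```

```text
(no output)
```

View pics/w1.png

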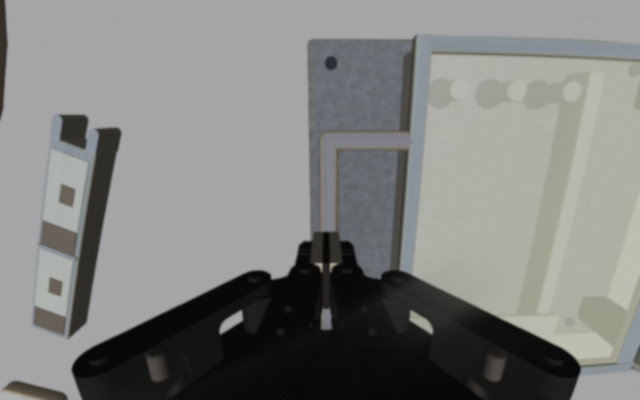

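```bash
python3 - <<'E'
from h import *
im,d,c,st=grab("wrist")
tp=st["tool_pos"];print(tp,st["gripper_width"],st["grasp_force"])
print(proj(c,[tp,tp+[0,0,.019],tp+[0,0,.03]]))
for r in (150,180,200,215,225,232,240,250,260,270,300,320): print(r,d[r,322:336:3].round(3),dep(c,[[328,r]],d).round(3), dep(c,[[320,r]],d).round(3))
E
```

```text
[0.45963393 0.06488645 0.04149634] -0.0035953144518775606 0.37716323509812355
[[325.71343994 233.90268554]
 [325.66354739 247.29999067]
 [325.62912454 256.53951165]]
150 [0.144 0.143 0.142 0.142 0.143] [[0.405 0.067 0.064]] [[0.405 0.063 0.063]]
180 [0.146 0.146 0.144 0.146 0.147] [[0.42  0.067 0.066]] [[0.421 0.063 0.063]]
200 [0.151 0.148 0.149 0.149 0.15 ] [[0.431 0.067 0.064]] [[0.432 0.062 0.062]]
215 [0.152 0.15  0.15  0.15  0.151] [[0.439 0.066 0.065]] [[0.44  0.062 0.063]]
225 [0.153 0.153 0.152 0.153 0.155] [[0.445 0.066 0.065]] [[0.446 0.062 0.061]]
232 [0.148 0.148 0.147 0.148 0.147] [[0.446 0.066 0.07 ]] [[0.447 0.062 0.07 ]]
240 [0.138 0.138 0.138 0.138 0.139] [[0.446 0.066 0.08 ]] [[0.446 0.062 0.08 ]]
250 [0.127 0.127 0.127 0.127 0.128] [[0.446 0.066 0.091]] [[0.447 0.063 0.09 ]]
260 [0.119 0.12  0.118 0.119 0.119] [[0.446 0.066 0.1  ]] [[0.447 0.063 0.1  ]]
270 [0.117 0.118 0.118 0.109 0.109] [[0.45  0.066 0.102]] [[0.445 0.063 0.11 ]]
300 [0.121 0.121 0.121 0.111 0.109] [[0.464 0.066 0.102]] [[0.458 0.063 0.111]]
320 [0.17  0.169 0.168 0.112 0.111] [[0.505 0.066 0.065]] [[0.467 0.063 0.112]]
```

Call:
play_rows --steps '[[[0, 0, -8, 0, 0, 0], [0, 0, -16, 0, 0, 0], [0, 0, -20, 0, 0, 0], [0, 0, -20, 0, 0, 0], [0, 0, -20, 0, 0, 0]]]'

```text
time: 3.17
tool_pos: [0.4597, 0.065, 0.0618]
tool_rot: [0.001, 0.007, 1.0, -0.0]
contact_force: [-0.0, 0.4, 0.6]
gripper_width: -0.004
grasp_force: 0.0
```

```bash
python3 - <<'E'
from h import *
im,d,c,st=grab("wrist");print(st["tool_pos"],st["contact_force"],st["gripper_width"])
for r in (150,180,200,215): print(r,dep(c,[[328,r]],d).round(3))
cv2.imwrite("pics/w2.png",cv2.resize(im[110:340,220:440],(660,690))[:600])
E
```

```text
[0.4596906  0.06497159 0.06176809] [-0.04438045  0.4007771   0.62516445] -0.003908116896811605
150 [[0.407 0.067 0.065]]
180 [[0.425 0.067 0.064]]
200 [[0.437 0.067 0.065]]
215 [[0.446 0.067 0.065]]
```

View pics/w2.png

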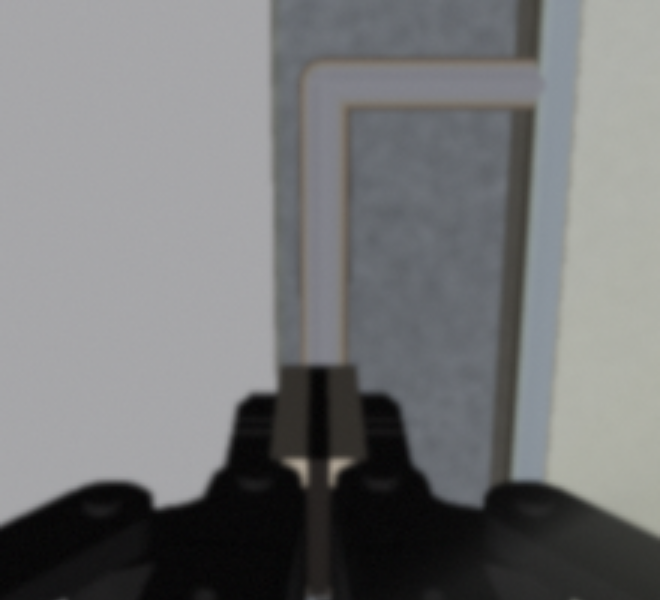

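```bash
python3 - <<'E'
from h import *
im,d,c,st=grab("wrist")
print(vision.camera_info("wrist")["T_tool_cam"])
for r in (218,224,228,231,234,238,242,250,258): print(r,[dep(c,[[x,r]],d)[0].round(3).tolist() for x in (306,316,325,334,344)])
E
```

```text
[[ 8.24191712e-06 -9.62823995e-01 -2.70129513e-01  7.03054113e-02]
 [ 9.99999066e-01  3.77185636e-04 -1.31389372e-03  2.27277724e-04]
 [ 1.36693737e-03 -2.70129250e-01  9.62823099e-01 -1.65507173e-01]
 [ 0.00000000e+00  0.00000000e+00  0.00000000e+00  1.00000000e+00]]
218 [[0.47, 0.048, 0.001], [0.468, 0.057, 0.008], [0.448, 0.065, 0.065], [0.449, 0.07, 0.062], [0.468, 0.08, 0.008]]
224 [[0.476, 0.048, 0.001], [0.473, 0.057, 0.009], [0.451, 0.065, 0.065], [0.453, 0.07, 0.062], [0.473, 0.08, 0.009]]
228 [[0.479, 0.048, 0.001], [0.476, 0.057, 0.009], [0.454, 0.065, 0.064], [0.455, 0.07, 0.063], [0.477, 0.08, 0.009]]
231 [[0.482, 0.048, 0.001], [0.446, 0.06, 0.088], [0.446, 0.065, 0.088], [0.447, 0.07, 0.087], [0.479, 0.08, 0.009]]
234 [[0.484, 0.048, 0.002], [0.446, 0.06, 0.092], [0.446, 0.065, 0.093], [0.447, 0.069, 0.091], [0.482, 0.08, 0.009]]
238 [[0.489, 0.048, 0.001], [0.446, 0.06, 0.097], [0.446, 0.065, 0.097], [0.446, 0.069, 0.097], [0.485, 0.08, 0.009]]
242 [[0.449, 0.055, 0.094], [0.446, 0.061, 0.103], [0.446, 0.065, 0.103], [0.446, 0.069, 0.102], [0.451, 0.074, 0.092]]
250 [[0.45, 0.056, 0.101], [0.446, 0.061, 0.111], [0.447, 0.065, 0.109], [0.446, 0.069, 0.11], [0.45, 0.074, 0.103]]
258 [[0.45, 0.056, 0.109], [0.446, 0.061, 0.118], [0.446, 0.065, 0.117], [0.446, 0.069, 0.117], [0.451, 0.073, 0.109]]
```

Call:
play_rows --steps '[[[0, 0, -20, 0, 0, 0], [0, 0, -20, 0, 0, 0], [0, 0, -20, 0, 0, 0], [0, 0, 0, 0, 0, 0], [0, 0, 20, 0, 0, 0], [0, 0, 30, 0, 0, 0], [0, 0, 42, 0, 0, 0], [0, 0, 42, 0, 0, 0]]]' --claw -0.2

```text
time: 3.93
tool_pos: [0.4564, 0.065, 0.0157]
tool_rot: [-0.003, 0.007, 1.0, 0.0]
contact_force: [-0.7, 0.9, -0.4]
gripper_width: 0.401
grasp_force: 0.0
```

Call:
play_rows --steps '[[[0, 0, 0, 0, 0, 0], [0, 0, 0, 0, 0, 0], [0, 0, 0, 0, 0, 0], [0, 0, 0, 0, 0, 0], [0, 0, 0, 0, 0, 0], [0, 0, 0, 0, 0, 0]]]' --claw -1

```text
time: 4.43
tool_pos: [0.4595, 0.0663, 0.0196]
tool_rot: [0.0, 0.007, 1.0, 0.001]
contact_force: [1.2, 5.8, -3.4]
gripper_width: 0.095
grasp_force: 58.4
```

Call:
play_rows --steps '[[[0, 1.2, -17.8, 0, 0, 0], [0, 4.8, -40.7, 0, 0, 0], [0, 10.8, -63.2, 0, 0, 0], [0, 19.1, -84.9, 0, 0, 0], [0, 29.7, -105.6, 0, 0, 0], [0, 42.3, -125.1, 0, 0, 0]]]'

```text
time: 4.93
tool_pos: [0.46, 0.1066, 0.1457]
tool_rot: [0.001, 0.008, 1.0, -0.001]
contact_force: [2.7, 0.4, -4.6]
gripper_width: 0.091
grasp_force: 58.6
```

Call:
play_rows --steps '[[[0, 14.7, -18, 0, 0, 0], [0, 31.1, -34.4, 0, 0, 0], [0, 49.1, -49.1, 0, 0, 0], [0, 68.6, -61.7, 0, 0, 0], [0, 89.3, -72.3, 0, 0, 0], [0, 111, -80.6, 0, 0, 0], [0, 133.5, -86.6, 0, 0, 0], [0, 156.4, -90.3, 0, 0, 0], [0, 179.6, -91.5, 0, 0, 0], [0, 202.8, -90.3, 0, 0, 0], [0, 225.8, -86.6, 0, 0, 0], [0, 248.2, -80.6, 0, 0, 0]]]'

```text
time: 5.93
tool_pos: [0.4637, 0.3568, 0.2285]
tool_rot: [0.001, 0.007, 1.0, 0.0]
contact_force: [-2.7, -2.2, 4.7]
gripper_width: 0.083
grasp_force: 64.6
```

Call:
play_rows --steps '[[[0, 13.5, 5, 0, 0, 0], [0, 20, 8, 0, 0, 0], [0, 20, 8, 0, 0, 0], [0, 20, 8, 0, 0, 0]]]'

```text
time: 6.27
tool_pos: [0.4637, 0.3703, 0.2228]
tool_rot: [0.0, 0.008, 1.0, -0.006]
contact_force: [-12.4, -23.4, 21.1]
gripper_width: 0.09
grasp_force: 67.6
```

Call:
play_rows --steps '[[[0, 0, 0, 0, 0, 0], [0, 0, 0, 0, 0, 0], [0, 0, 0, 0, 0, 0], [0, 0, -35, 0, 0, 0], [0, 0, -70, 0, 0, 0], [0, 0, -70, 0, 0, 0], [0, -40, -70, 0, 0, 0], [10, -80, -70, 0, 0, 0], [30, -120, -70, 0, 0, 0], [50, -160, -70, 0, 0, 0], [60, -190, -70, 0, 0, 0], [60, -190, -70, 0, 0, 0]]]' --claw 0

```text
time: 7.27
tool_pos: [0.3995, 0.1827, 0.2869]
tool_rot: [0.001, 0.009, 1.0, -0.001]
contact_force: [0.5, 0.6, -0.4]
gripper_width: 0.501
grasp_force: 0.0
```

```bash
python3 - <<'E'
from h import *
im,d,c,st=grab("wrist");print(st["tool_pos"]);cv2.imwrite("pics/w3.png",im);np.savez("w3.npz",im=im,d=d,tp=st["tool_pos"],q=st["tool_rot"])
goal(474,-131,150,-22.8)
E
```

```text
[0.39952643 0.18269274 0.28686799]
row [-78.9, -314.3, 137.0] [0.1, 0.1, 21.8]
```

View pics/w3.png

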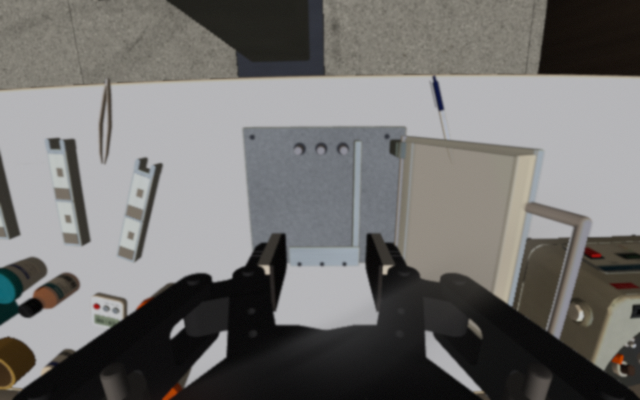

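```bash
python3 - <<'E'
from h import *
f=np.load("w3.npz");d=f["d"];c=cam("wrist",dict(tool_pos=f["tp"],tool_rot=f["q"]))
v,u=np.mgrid[0:400,0:640];P=dep(c,np.c_[u.ravel(),v.ravel()],d).reshape(400,640,3)*1000;z=P[...,2]
print("deck z",np.median(z[180:230,270:345]),"table",np.median(z[180:230,200:235]))
for x0,x1 in((290,310),(311,332),(333,352)):
    w=z[138:162,x0:x1];m=(w>30)&(w<46);p=P[138:162,x0:x1][m];print("post",p.mean(0).round(1),len(p),p.min(0).round(),p.max(0).round())
m=(z>24)&(z<40)&(u>350)&(u<366)&(v>165)&(v<240);p=P[m];a=np.polyfit(p[:,0],p[:,1],1);print("fence slope",a[0],"y at 459",np.polyval(a,459),np.percentile(p[:,2],50))
q=[]
for r in range(165,240):
    k=np.where(m[r])[0]
    if len(k): q.append(P[r,k[0]])
q=np.array(q);a=np.polyfit(q[:,0],q[:,1],1);print("fence inner",a[0],np.polyval(a,459))
q=[]
for x in range(290,352):
    k=np.where((z[236:262,x]>33)&(z[236:262,x]<48))[0]
    if len(k): q.append(P[236+k[0],x])
q=np.array(q);a=np.polyfit(q[:,1],q[:,0],1);print("keeper edge slope dx/dy",a[0],"x at y171",np.polyval(a,171),q[:,2].mean())
E
```

```text
deck z 9.134110556335756 table 1.2150728385588727
post [375.1 140.9  38.4] 59 [370. 135.  30.] [381. 147.  41.]
post [375.6 173.7  38.7] 56 [370. 168.  32.] [381. 179.  41.]
post [376.  206.5  38.4] 60 [371. 201.  30.] [382. 212.  41.]
fence slope -0.011074968251550316 y at 459 226.597863664859 30.71235294190533
fence inner -0.01275621240288037 222.31034644912822
keeper edge slope dx/dy 0.012808606607691847 x at y171 526.0299592565023 38.229049499310996
```

Call:
play_rows --steps '[[[-79, -314, 137, 0, 0, 21.8], [-79, -314, 137, 0, 0, 21.8], [-79, -314, 137, 0, 0, 21.8], [-79, -314, 137, 0, 0, 21.8], [-79, -314, 137, 0, 0, 21.8], [-79, -314, 137, 0, 0, 21.8], [-79, -314, 137, 0, 0, 21.8], [-79, -314, 137, 0, 0, 21.8], [-79, -314, 137, 0, 0, 21.8], [-79, -314, 137, 0, 0, 21.8], [-79, -314, 137, 0, 0, 21.8]]]' --claw 0.6

```text
time: 8.23
tool_pos: [0.4757, -0.1286, 0.149]
tool_rot: [-0.001, 0.197, 0.98, 0.001]
contact_force: [-0.2, -0.2, 0.5]
gripper_width: 0.802
grasp_force: 0.0
```

```bash
cat >> h.py <<'E'
ORG=(457.4,172.7);YAW=-.75
def cloud(d,c):
    v,u=np.mgrid[0:400,0:640];return dep(c,np.c_[u.ravel(),v.ravel()],d).reshape(400,640,3)*1000
def bars(name,lo=14,hi=28,amin=150,roi=None):
    im,d,c,st=grab(name);P=cloud(d,c);m=((P[...,2]>lo)&(P[...,2]<hi)&(d>0)).astype(np.uint8)
    if name=="top": m[:139]=0;m[279:]=0
    n,l,s,ce=cv2.connectedComponentsWithStats(m)
    for i in range(1,n):
        if s[i,4]>amin:
            p=P[l==i]/1000;r=rect(p)
            if 20<r[3]<45 and r[2]<230: print(name,s[i].tolist(),r,(np.median(p[:,2])*1000).round(1))
    return im,d,c,st
E
python3 - <<'E'
from h import *
im,d,c,st=bars("wrist");print(st["tool_pos"],st["gripper_width"])
goal(474,-131,40,-22.8)
cv2.imwrite("pics/w4.png",im)
E
```

```text
wrist [307, 93, 33, 168, 4821] [ 471.4 -130.1  178.8   32.   -22.7] 23.8
wrist [164, 109, 85, 145, 4393] [ 426.2 -242.9  155.    33.9   -5. ] 23.7
wrist [49, 151, 104, 144, 4515] [ 421.3 -379.5  170.9   36.1   -3.5] 23.7
[ 0.47570669 -0.12856596  0.14895402] 0.8016519632437132
row [0.6, -3.6, 109.7] [0.0, -0.0, 0.2]
```

View pics/w4.png

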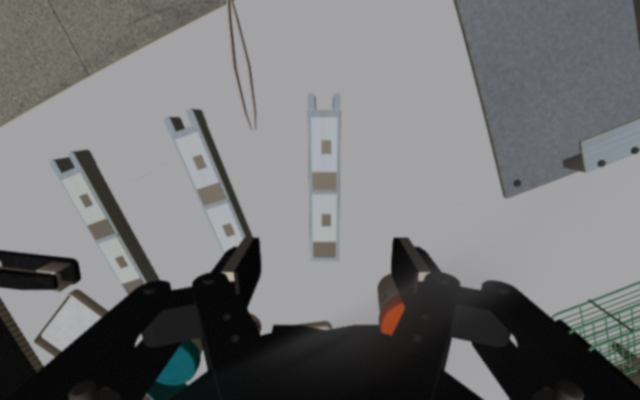

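```bash
python3 -c "
from h import *
goal(471.4,-130.1,5,-22.7)"
```

```text
row [3.3, -3.8, 144.7] [0.0, -0.0, 0.1]
```

Call:
play_rows --steps '[[[3, -4, 0, 0, 0, 0], [3, -4, 35, 0, 0, 0], [3, -4, 70, 0, 0, 0], [3, -4, 105, 0, 0, 0], [3, -4, 130, 0, 0, 0], [3, -4, 140, 0, 0, 0], [3, -4, 145, 0, 0, 0], [3, -4, 145, 0, 0, 0], [3, -4, 145, 0, 0, 0], [3, -4, 145, 0, 0, 0]]]'

```text
time: 9.12
tool_pos: [0.473, -0.1319, 0.0072]
tool_rot: [0.002, 0.196, 0.981, -0.0]
contact_force: [0.1, -0.6, 0.2]
gripper_width: 0.801
grasp_force: 0.0
```

```bash
python3 - <<'E'
from h import *
im,d,c,st=grab("wrist");P=cloud(d,c);print(st["tool_pos"],st["contact_force"])
# finger points: near camera; express in tool frame
tp=np.array(st["tool_pos"])*1000;Q=(P-tp)@q2R(st["tool_rot"])
m=(d>0)&(np.abs(Q[...,0])<16)&(np.abs(Q[...,1])<52)&(np.abs(Q[...,1])>20)&(P[...,2]>4)
print("finger: y range",[np.percentile(Q[m][:,1],[1,99])],"z tool max",np.percentile(Q[m][:,2],[50,98,99.9]))
for s in(1,-1):
    k=m&(Q[...,1]*s>0); print(s,Q[k].max(0).round(1),Q[k].min(0).round(1),P[k][:,2].min().round(1))
E
```

```text
[ 0.47300049 -0.13192432  0.0071701 ] [ 0.12322155 -0.60495241  0.2177497 ]
finger: y range [array([-51.64137221,  51.68713171])] z tool max [-80.90826975 -35.48334897 -30.53321776]
1 [ 15.9  52.  -29.8] [ -11.    21.3 -122.3] 36.9
-1 [ 16.  -22.2 -29.4] [ -10.6  -52.  -122.6] 36.6
```

Call:
play_rows --steps '[[[0, 0, 10, 0, 0, 0], [0, 0, 20, 0, 0, 0], [0, 0, 29, 0, 0, 0], [0, 0, 29, 0, 0, 0], [0, 0, 29, 0, 0, 0]]]'

```text
time: 9.58
tool_pos: [0.4699, -0.1308, -0.0257]
tool_rot: [-0.001, 0.196, 0.981, 0.0]
contact_force: [0.4, 0.9, -0.5]
gripper_width: 0.798
grasp_force: 0.0
```

Call:
play_rows --steps '[[[0, 0, 0, 0, 0, 0], [0, 0, 0, 0, 0, 0], [0, 0, 0, 0, 0, 0], [0, 0, 0, 0, 0, 0], [0, 0, 0, 0, 0, 0], [0, 0, 0, 0, 0, 0], [0, 0, 0, 0, 0, 0]]]' --claw -1

```text
time: 10.17
tool_pos: [0.4729, -0.1321, -0.0223]
tool_rot: [0.002, 0.196, 0.981, -0.0]
contact_force: [-0.6, 1.6, 5.9]
gripper_width: 0.361
grasp_force: 63.2
```

Call:
play_rows --steps '[[[0, 0, -15, 0, 0, 0], [0, 0, -45, 0, 0, 0], [0, 0, -80, 0, 0, 0], [0, 0, -100, 0, 0, 0], [0, 0, -100, 0, 0, 0], [0, 0, -100, 0, 0, 0]]]'

```text
time: 10.67
tool_pos: [0.4721, -0.1317, 0.0772]
tool_rot: [0.002, 0.196, 0.981, -0.0]
contact_force: [0.2, 0.8, -2.6]
gripper_width: 0.362
grasp_force: 65.3
```

```bash
cat >> h.py <<'E'
def held():
    """pose of held carrier in tool frame, from the heel end: prong tips x, centre y, angle"""
    im,d,c,st=grab("wrist");P=cloud(d,c);Q=(P-np.array(st["tool_pos"])*1000)@q2R(st["tool_rot"])
    m=(d>0)&(Q[...,2]>-52)&(Q[...,2]<-36)&(Q[...,0]>14)&(Q[...,0]<120)&(abs(Q[...,1])<40)
    p=Q[m];print("held: n",len(p),"x",np.percentile(p[:,0],[.5,99.5]).round(1),"z",np.median(p[:,2]).round(1))
    X=[];C=[]
    for x in range(20,70,5):
        k=p[(p[:,0]>x)&(p[:,0]<x+5)]
        if len(k)>20: X.append(x+2.5);C.append((k[:,1].min()+k[:,1].max())/2)
    a=np.polyfit(X,C,1);print("side y at x0",a[1].round(1),"slope deg",np.degrees(a[0]).round(2),"y at tips", np.polyval(a,p[:,0].max()).round(1), "zslope",np.degrees(np.polyfit(p[:,0],p[:,2],1)[0]).round(2))
    print(st["tool_pos"].round(4),st["gripper_width"],st["grasp_force"]);return im,d,c,st,Q
E
python3 - <<'E'
from h import *
im,*_=held();cv2.imwrite("pics/w5.png",im)
E
```

```text
held: n 11995 x [14.4 90.2] z -45.9
side y at x0 -0.8 slope deg 0.04 y at tips -0.7 zslope 0.71
[ 0.4721 -0.1317  0.0772] 0.3617091639087847 65.31398892402649
```

View pics/w5.png

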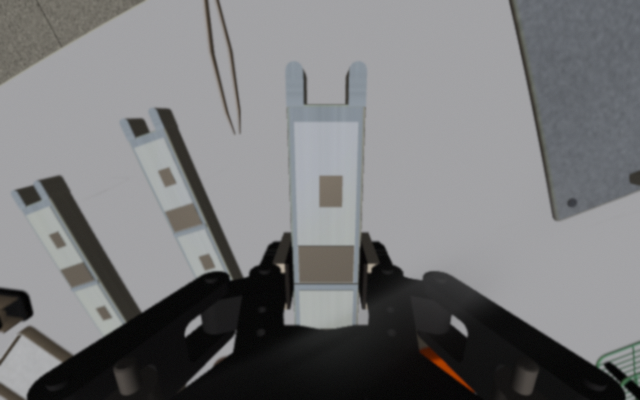

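```bash
python3 -c "
from h import *
goal(457.8,144.1,75,-37.75)"
```

```text
row [117.8, 249.0, 0.3] [-0.0, -0.0, 15.1]
```

Call:
play_rows --steps '[[[15, 30, 0, 0, 0, 2], [29, 62, 0, 0, 0, 4], [44, 93, 0, 0, 0, 6], [59, 124, 0, 0, 0, 8], [74, 156, 0, 0, 0, 10], [89, 187, 0, 0, 0, 12], [103, 218, 0, 0, 0, 14], [118, 249, 0, 0, 0, 15.1], [118, 249, 0, 0, 0, 15.1], [118, 249, 0, 0, 0, 15.1], [118, 249, 0, 0, 0, 15.1], [118, 249, 0, 0, 0, 15.1]]]'

```text
time: 11.72
tool_pos: [0.4573, 0.1429, 0.0745]
tool_rot: [-0.001, 0.324, 0.946, -0.001]
contact_force: [-0.8, 1.0, -1.9]
gripper_width: 0.355
grasp_force: 65.6
```

```bash
python3 - <<'E'
from h import *
held();goal(457.8,144.1,-10,-37.75)
E
```

```text
held: n 11954 x [14.4 89.9] z -45.9
side y at x0 -1.2 slope deg 0.08 y at tips -1.1 zslope 0.69
[0.4573 0.1429 0.0745] 0.35521927742562176 65.56760787963867
row [0.6, 1.3, 84.8] [-0.1, -0.1, -0.1]
```

Call:
play_rows --steps '[[[0, 1.5, 10, 0, 0, 0], [0, 1.5, 35, 0, 0, 0], [0, 1.5, 60, 0, 0, 0], [0, 1.5, 77, 0, 0, 0], [0, 1.5, 84, 0, 0, 0], [0, 1.5, 84, 0, 0, 0], [0, 1.5, 84, 0, 0, 0]]]'

```text
time: 12.35
tool_pos: [0.4591, 0.1447, -0.0082]
tool_rot: [-0.0, 0.324, 0.946, -0.0]
contact_force: [0.8, -0.2, -1.4]
gripper_width: 0.363
grasp_force: 65.5
```

```bash
python3 - <<'E'
from h import *
im,d,c,st,Q=held();P=cloud(d,c);print(st["contact_force"])
goal(440.4,157.8,-13,-37.75)
m=(P[...,2]>34)&(P[...,2]<46)&(P[...,0]<395)&(Q[...,0]>93);n,l,s,ce=cv2.connectedComponentsWithStats(m.astype(np.uint8))
for i in range(1,n):
    if s[i,4]>30: print("post",P[l==i].mean(0).round(1),Q[l==i].mean(0).round(1),s[i,4])
cv2.imwrite("pics/w6.png",im[0:300,170:570])
E
```

```text
held: n 16456 x [ 14.5 113.8] z -45.8
side y at x0 -1.2 slope deg -0.02 y at tips -1.2 zslope 3.21
[ 0.4591  0.1447 -0.0082] 0.3629259649280815 65.53305745124817
[ 0.81465661 -0.22599008 -1.35386915]
row [23.4, -1.8, 5.7] [0.1, 0.1, -0.0]
post [376.3 207.   38.6] [103.6  -1.6 -46.8] 907
```

View pics/w6.png

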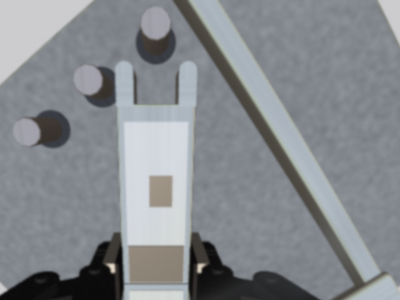

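Call:
play_rows --steps '[[[0, 0, 3, 0, 0, 0], [0, 0, 5.5, 0, 0, 0], [4, -0.2, 5.5, 0, 0, 0], [8, -0.4, 5.5, 0, 0, 0], [13, -0.4, 5.5, 0, 0, 0], [18, -0.4, 5.5, 0, 0, 0], [22, -0.4, 5.5, 0, 0, 0], [23, -0.4, 5.5, 0, 0, 0], [23, -0.4, 5.5, 0, 0, 0], [23, -0.4, 5.5, 0, 0, 0]]]'

```text
time: 13.23
tool_pos: [0.441, 0.158, -0.0134]
tool_rot: [0.001, 0.322, 0.947, -0.001]
contact_force: [1.9, -5.7, -1.5]
gripper_width: 0.361
grasp_force: 65.6
```

```bash
python3 - <<'E'
from h import *
im,d,c,st,Q=held();print(st["contact_force"])
cv2.imwrite("pics/w7.png",im[0:300,170:570])
E
```

```text
held: n 16242 x [ 14.6 104. ] z -45.6
side y at x0 -6.7 slope deg 10.49 y at tips 12.9 zslope 1.3
[ 0.441   0.158  -0.0134] 0.36100319013996235 65.63301801681519
[ 1.88943198 -5.67403154 -1.52492024]
```

Call:
play_rows --steps '[[[0.1, 2.8, 0.5, 0, 0, -2], [0.2, 5.6, 0.5, 0, 0, -4], [0.5, 8.4, 0.5, 0, 0, -6], [0.8, 11.1, 0.5, 0, 0, -8], [1.7, 16.6, 0.5, 0, 0, -12], [3.1, 22.1, 0.5, 0, 0, -16], [4.8, 27.4, 0.5, 0, 0, -20], [5.8, 30, 0.5, 0, 0, -22], [5.8, 30, 0.5, 0, 0, -22], [5.8, 30, 0.5, 0, 0, -22]]]'

```text
time: 14.12
tool_pos: [0.4555, 0.1854, -0.0136]
tool_rot: [0.002, 0.136, 0.991, -0.001]
contact_force: [3.3, -4.8, -0.2]
gripper_width: 0.359
grasp_force: 65.6
```

```bash
python3 - <<'E'
from h import *
im,d,c,st,Q=held();print(st["contact_force"])
cv2.imwrite("pics/w7.png",im)
E
```

```text
held: n 17765 x [14.5 98.6] z -45.6
side y at x0 18.6 slope deg -12.18 y at tips -2.9 zslope 0.44
[ 0.4555  0.1854 -0.0136] 0.3594970495918626 65.60534119606018
[ 3.27724084 -4.82507981 -0.19669728]
```

View pics/w7.png

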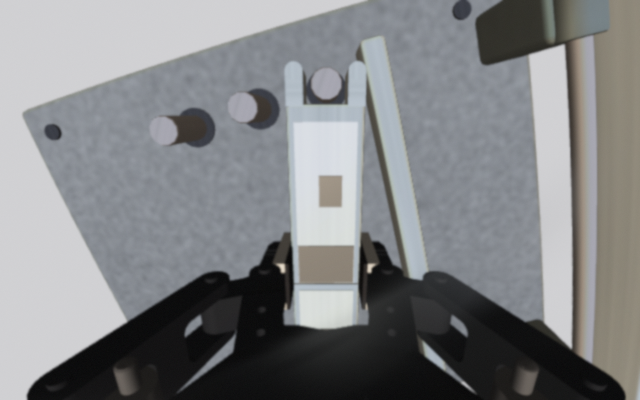

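Call:
play_rows --steps '[[[0, 0, 0, 0, 0, 0], [0, 0, 0, 0, 0, 0], [0, 0, 0, 0, 0, 0], [0, 0, -10, 0, 0, 0], [0, 0, -30, 0, 0, 0], [0, 0, -60, 0, 0, 0], [0, 0, -60, 0, 0, 0], [0, 0, -60, 0, 0, 0]]]' --claw -0.08

```text
time: 14.83
tool_pos: [0.4564, 0.1869, 0.0489]
tool_rot: [0.003, 0.137, 0.991, 0.001]
contact_force: [-0.2, -0.2, -1.0]
gripper_width: 0.461
grasp_force: 0.0
```

```bash
python3 - <<'E'
from h import *
bars("wrist",24,36)
goal(486.9,130,47,-.75)
E
```

```text
row [-46.0, -45.7, 0.1] [0.1, 0.1, -15.0]
```

Call:
play_rows --steps '[[[-23, -23, 0, 0, 0, -7], [-46, -46, 0, 0, 0, -15], [-46, -46, 0, 0, 0, -15], [-46, -46, 20, 0, 0, -15], [-46, -46, 40, 0, 0, -15], [-46, -46, 58, 0, 0, -15], [-46, -46, 58, 0, 0, -15], [-46, -46, 58, 0, 0, -15]]]' --claw -1

```text
time: 15.55
tool_pos: [0.4852, 0.1296, -0.0132]
tool_rot: [-0.001, 0.007, 1.0, -0.0]
contact_force: [0.0, 0.3, -0.2]
gripper_width: 0.003
grasp_force: 0.0
```

```bash
python3 - <<'E'
from h import *
st=manip.state();print(st["tool_pos"],st["gripper_width"],st["contact_force"])
goal(*bay(30,0,ORG,YAW),-12,-.75)
E
```

```text
[ 0.48523387  0.12955213 -0.01321304] 0.002522739155635517 [ 0.00290721  0.27700614 -0.24149673]
row [-1.6, 42.8, -1.2] [-0.0, -0.1, -0.0]
```

Call:
play_rows --steps '[[[0, 6, 0, 0, 0, 0], [0, 12, 0, 0, 0, 0], [0, 17, 0, 0, 0, 0], [0, 22, 0, 0, 0, 0], [0, 27, 0, 0, 0, 0], [0, 31, 0, 0, 0, 0], [0, 35, 0, 0, 0, 0], [0, 38, 0, 0, 0, 0], [0, 38, 0, 0, 0, 0], [0, 38, 0, 0, 0, 0]]]'

```text
time: 16.38
tool_pos: [0.4865, 0.1676, -0.0122]
tool_rot: [-0.0, 0.006, 1.0, 0.0]
contact_force: [0.7, -0.0, -0.7]
gripper_width: -0.002
grasp_force: 0.0
```

Call:
play_rows --steps '[[[0, 2, 0, 0, 0, 0], [0, 4, 0, 0, 0, 0], [0, 5, 0, 0, 0, 0], [0, 5, 0, 0, 0, 0]]]'

```text
time: 16.72
tool_pos: [0.4867, 0.1725, -0.0122]
tool_rot: [0.0, 0.006, 1.0, 0.0]
contact_force: [-0.3, -0.8, -0.6]
gripper_width: -0.001
grasp_force: 0.0
```

Call:
play_rows --steps '[[[0, 1, 0, 0, 0, 0], [0, 2, 0, 0, 0, 0], [0, 3, 0, 0, 0, 0], [0, 3, 0, 0, 0, 0]]]'

```text
time: 17.05
tool_pos: [0.4868, 0.1755, -0.0122]
tool_rot: [0.0, 0.006, 1.0, 0.0]
contact_force: [-0.5, -0.6, 0.2]
gripper_width: 0.0
grasp_force: 0.2
```

```bash
python3 - <<'E'
from h import *
im,d,c,st=grab("wrist");P=cloud(d,c);m=(P[...,2]>26)&(P[...,2]<35)&(d>0)&(P[...,0]>365)&(P[...,0]<470)&(P[...,1]<260)&(P[...,1]>150)
n,l,s,ce=cv2.connectedComponentsWithStats(m.astype(np.uint8))
for i in range(1,n):
    if s[i,4]>100: print(s[i].tolist(),rect(P[l==i]/1000))
cv2.imwrite("pics/w8.png",im)
E
```

```text
[354, 0, 119, 238, 23313] [ 4.210e+02  2.114e+02  9.810e+01  4.450e+01 -2.000e-01]
[305, 6, 30, 22, 199] [379.1 174.9  11.3   5.  -83. ]
```

Call:
play_rows --steps '[[[0, 1, 0, 0, 0, 0], [0, 2, 0, 0, 0, 0], [0, 3, 0, 0, 0, 0], [0, 4, 0, 0, 0, 0], [0, 4, 0, 0, 0, 0]]]'

```text
time: 17.52
tool_pos: [0.4864, 0.1767, -0.0122]
tool_rot: [-0.001, 0.006, 1.0, -0.003]
contact_force: [-1.7, -12.8, 4.0]
gripper_width: 0.002
grasp_force: 6.2
```

```bash
cat >> h.py <<'E'
def sides():
    """profile of seated carriers: lower edge (bay y) at several bay x from wrist depth, and prong tip x"""
    im,d,c,st=grab("wrist");P=cloud(d,c);a=np.radians(YAW);B=(P[...,:2]-np.array(ORG))@np.array([[np.cos(a),-np.sin(a)],[np.sin(a),np.cos(a)]])
    m=(P[...,2]>25)&(P[...,2]<34)&(d>0)
    for x in range(-90,70,15):
        k=m&(abs(B[...,0]-x)<2)&(abs(B[...,1])<62)
        if k.sum()>5:
            y=np.sort(B[k][:,1]);g=np.where(np.diff(y)>2.5)[0]
            print(x,[(round(float(q[0]),1),round(float(q[-1]),1)) for q in np.split(y,g+1) if len(q)>3])
    print("tool bay",((np.array(st["tool_pos"][:2])*1000-ORG)@np.array([[np.cos(a),-np.sin(a)],[np.sin(a),np.cos(a)]])).round(1));return im,d,c,st
E
python3 -c "
from h import *
sides()"
```

```text
-75 [(-35.4, -28.5), (-2.6, 3.8), (18.2, 59.8)]
-60 [(18.1, 59.9)]
-45 [(18.0, 59.7)]
-30 [(17.9, 59.7)]
-15 [(17.9, 59.8)]
0 [(17.9, 59.3)]
15 [(-2.0, 11.0), (17.9, 59.4)]
30 [(21.9, 59.3)]
60 [(48.2, 58.2)]
tool bay [29.   4.3]
```

Call:
play_rows --steps '[[[0, -10, 0, 0, 0, 0], [0, -20, 0, 0, 0, 0], [0, -20, -30, 0, 0, 0], [0, -30, -70, 0, 0, 0], [0, -50, -110, 0, 0, 0], [0, -90, -150, 0, 0, 0], [10, -130, -160, 0, 0, 0], [20, -170, -160, 0, 0, 0], [20, -210, -160, 0, 0, 0], [20, -250, -160, 0, 0, 0], [20, -250, -160, 0, 0, 0], [20, -250, -160, 0, 0, 0]]]' --claw 0.6

```text
time: 18.57
tool_pos: [0.4632, -0.0728, 0.1479]
tool_rot: [0.0, 0.009, 1.0, 0.0]
contact_force: [-0.5, 0.4, 0.3]
gripper_width: 0.796
grasp_force: 0.0
```

```bash
python3 - <<'E'
from h import *
im,d,c,st=bars("wrist");bars("top");print(st["tool_pos"])
goal(441,-245,150,-5.3)
E
```

```text
wrist [138, 74, 47, 173, 5601] [ 438.9 -244.   180.4   33.8   -5.4] 23.7
wrist [25, 91, 67, 164, 5441] [ 448.4 -362.9  180.1   36.1   -3.5] 23.7
wrist [75, 265, 38, 35, 352] [ 571.3 -347.8   47.5   20.5   37. ] 21.8
wrist [182, 338, 24, 26, 468] [ 681.2 -250.5   42.7   30.5   -1.3] 16.6
top [425, 186, 15, 63, 699] [ 451.5 -364.5  179.4   34.1   -3.7] 22.0
top [383, 189, 17, 64, 684] [ 441.4 -245.4  179.5   33.2   -5.1] 22.0
[ 0.46324729 -0.07276352  0.14786832]
row [19.8, -175.3, -2.8] [0.1, -0.0, 4.5]
```

Call:
play_rows --steps '[[[5, -40, 0, 0, 0, 1], [10, -80, 0, 0, 0, 2], [15, -120, 0, 0, 0, 3], [21, -160, 0, 0, 0, 4.5], [21, -174.6, 15, 0, 0, 4.5], [21, -174.6, 50, 0, 0, 4.5], [21, -174.6, 85, 0, 0, 4.5], [21, -174.6, 120, 0, 0, 4.5], [21, -174.6, 145, 0, 0, 4.5], [21, -174.6, 160, 0, 0, 4.5], [21, -174.6, 169, 0, 0, 4.5], [21, -174.6, 169, 0, 0, 4.5]]]'

```text
time: 19.67
tool_pos: [0.4393, -0.2419, -0.0237]
tool_rot: [-0.002, 0.045, 0.999, 0.002]
contact_force: [-0.7, -0.3, -0.5]
gripper_width: 0.8
grasp_force: 0.0
```

Call:
play_rows --steps '[[[0, 0, 0, 0, 0, 0], [0, 0, 0, 0, 0, 0], [0, 0, 0, 0, 0, 0], [0, 0, 0, 0, 0, 0], [0, 0, 0, 0, 0, 0], [0, 0, 0, 0, 0, 0], [0, 0, 0, 0, 0, 0], [0, 0, 0, 0, 0, 0]]]' --claw -1

```text
time: 20.33
tool_pos: [0.4418, -0.2456, -0.0192]
tool_rot: [0.002, 0.046, 0.999, -0.001]
contact_force: [0.4, 1.9, 6.9]
gripper_width: 0.363
grasp_force: 62.3
```

Call:
play_rows --steps '[[[0, 0, -15, 0, 0, 0], [0, 0, -45, 0, 0, 0], [0, 0, -80, 0, 0, 0], [0, 0, -100, 0, 0, 0], [0, 0, -100, 0, 0, 0], [0, 0, -100, 0, 0, 0], [0, 0, -100, 0, 0, 0]]]'

```text
time: 20.92
tool_pos: [0.4393, -0.244, 0.0774]
tool_rot: [-0.001, 0.046, 0.999, 0.001]
contact_force: [0.8, -0.5, -1.1]
gripper_width: 0.359
grasp_force: 61.4
```

```bash
python3 - <<'E'
from h import *
held()
E
```

```text
held: n 11779 x [14.5 92. ] z -42.8
side y at x0 -0.2 slope deg 0.03 y at tips -0.2 zslope 0.55
[ 0.4393 -0.244   0.0774] 0.3585758284851225 61.37108087539673
```

```bash
python3 -c "
from h import *
goal(458,108.3,75,-37.75)"
```

```text
row [13.2, 352.2, 2.4] [0.1, -0.2, 32.5]
```

Call:
play_rows --steps '[[[1, 20, 0, 0, 0, 2], [2, 55, 0, 0, 0, 5], [3, 90, 0, 0, 0, 8], [5, 125, 0, 0, 0, 11], [6, 160, 0, 0, 0, 15], [7, 195, 0, 0, 0, 18], [9, 230, 0, 0, 0, 22], [10, 265, 0, 0, 0, 25], [12, 300, 0, 0, 0, 29], [13, 330, 0, 0, 0, 32.5], [13.2, 352.2, 0, 0, 0, 32.5], [13.2, 352.2, 0, 0, 0, 32.5]]]'

```text
time: 21.97
tool_pos: [0.4576, 0.1104, 0.0766]
tool_rot: [-0.002, 0.321, 0.947, -0.0]
contact_force: [0.7, 0.1, -1.0]
gripper_width: 0.36
grasp_force: 61.3
```

Call:
play_rows --steps '[[[0, 0, 0, 0, 0, 0], [0, 0, 0, 0, 0, 0], [0, 0, 0, 0, 0, 0]]]'

```text
time: 22.22
tool_pos: [0.4587, 0.1063, 0.0778]
tool_rot: [-0.001, 0.324, 0.946, -0.001]
contact_force: [0.3, -0.4, -1.2]
gripper_width: 0.362
grasp_force: 61.3
```

```bash
python3 - <<'E'
from h import *
held();goal(458,108.3,-8,-37.75)
E
```

```text
held: n 11724 x [14.5 91.6] z -42.8
side y at x0 -1.2 slope deg -0.02 y at tips -1.2 zslope 0.59
[0.4587 0.1063 0.0778] 0.36242522041750547 61.32923126220703
row [1.9, 1.2, 86.1] [-0.1, -0.0, -0.1]
```

Call:
play_rows --steps '[[[0, 1.7, 10, 0, 0, 0], [0, 1.7, 35, 0, 0, 0], [0, 1.7, 60, 0, 0, 0], [0, 1.7, 76, 0, 0, 0], [0, 1.7, 83, 0, 0, 0], [0, 1.7, 83, 0, 0, 0], [0, 1.7, 83, 0, 0, 0]]]'

```text
time: 22.85
tool_pos: [0.4604, 0.1083, -0.0042]
tool_rot: [-0.0, 0.324, 0.946, -0.0]
contact_force: [-0.3, -0.8, -0.2]
gripper_width: 0.359
grasp_force: 61.3
```

```bash
cat >> h.py <<'E'
def postcheck(n):
    im,d,c,st,Q=held();P=cloud(d,c);b=bay(-82,66-33*n,ORG,YAW)
    m=(P[...,2]>35)&(P[...,2]<43)&(np.hypot(P[...,0]-b[0],P[...,1]-b[1])<9)
    print("post",P[m].mean(0).round(1),"tool",Q[m].mean(0).round(1),m.sum(),"force",st["contact_force"].round(1))
    k=(d>0)&(Q[...,2]>-52)&(Q[...,2]<-34)&(abs(Q[...,0]-60)<10)&(abs(Q[...,1])<19);print("bar y",Q[k][:,1].min().round(1),Q[k][:,1].max().round(1)); return im
E
python3 - <<'E'
from h import *
postcheck(2)
E
```

```text
held: n 14293 x [ 14.5 113.8] z -42.8
side y at x0 -1.2 slope deg 0.01 y at tips -1.2 zslope 1.72
[ 0.4604  0.1083 -0.0042] 0.35935028719036816 61.28911256790161
post [375.9 173.9  38.7] tool [ 1.07e+02  1.00e-01 -4.29e+01] 858 force [-0.3 -0.8 -0.2]
bar y -17.3 15.0
```

Call:
play_rows --steps '[[[0, 0, 4, 0, 0, 0], [0, 0, 7, 0, 0, 0], [4, 0, 7, 0, 0, 0], [8, 0, 7, 0, 0, 0], [13, 0, 7, 0, 0, 0], [18, 0, 7, 0, 0, 0], [22, 0, 7, 0, 0, 0], [24.5, 0, 7, 0, 0, 0], [24.5, 0, 7, 0, 0, 0], [24.5, 0, 7, 0, 0, 0]]]'

```text
time: 23.73
tool_pos: [0.441, 0.1238, -0.011]
tool_rot: [0.0, 0.323, 0.946, 0.0]
contact_force: [0.7, -0.6, -0.6]
gripper_width: 0.358
grasp_force: 61.3
```

```bash
python3 - <<'E'
from h import *
postcheck(2)
E
```

```text
held: n 19646 x [ 14.7 113. ] z -42.8
side y at x0 -5.8 slope deg 7.87 y at tips 10.1 zslope -0.58
[ 0.441   0.1238 -0.011 ] 0.3576598826611326 61.321256160736084
post [375.5 174.2  38.8] tool [ 82.6  -0.2 -49.9] 781 force [ 0.7 -0.6 -0.6]
bar y -17.2 15.0
```

Call:
play_rows --steps '[[[0.1, 2.9, 0.5, 0, 0, -2], [0.2, 5.7, 0.5, 0, 0, -4], [0.5, 8.6, 0.5, 0, 0, -6], [0.8, 11.4, 0.5, 0, 0, -8], [1.8, 17, 0.5, 0, 0, -12], [3.2, 22.6, 0.5, 0, 0, -16], [4.9, 28, 0.5, 0, 0, -20], [6, 30.7, 0.5, 0, 0, -22], [6, 30.7, 0.5, 0, 0, -22], [6, 30.7, 0.5, 0, 0, -22]]]'

```text
time: 24.62
tool_pos: [0.4558, 0.152, -0.0111]
tool_rot: [0.001, 0.137, 0.991, 0.001]
contact_force: [0.4, 1.0, 1.9]
gripper_width: 0.362
grasp_force: 61.8
```

```bash
python3 - <<'E'
from h import *
postcheck(2)
E
```

```text
held: n 20963 x [14.7 97.8] z -42.8
side y at x0 15.3 slope deg -5.7 y at tips 4.9 zslope -1.79
[ 0.4558  0.152  -0.0111] 0.36175721425898755 61.808263063430786
post [375.6 174.3  38.8] tool [ 83.2  -0.3 -50. ] 788 force [0.4 1.  1.9]
bar y -16.7 15.4
```

Call:
play_rows --steps '[[[0, 0, 0, 0, 0, 0], [0, 0, 0, 0, 0, 0], [0, 0, 0, 0, 0, 0], [0, 0, -10, 0, 0, 0], [0, 0, -30, 0, 0, 0], [0, 0, -60, 0, 0, 0], [0, 0, -60, 0, 0, 0], [0, 0, -60, 0, 0, 0]]]' --claw -0.08

```text
time: 25.33
tool_pos: [0.457, 0.1519, 0.0511]
tool_rot: [0.003, 0.137, 0.991, 0.001]
contact_force: [-0.4, -0.1, -0.8]
gripper_width: 0.46
grasp_force: 0.0
```

Call:
play_rows --steps '[[[-23, -23, 0, 0, 0, -7], [-46, -46, 0, 0, 0, -15], [-46, -46, 0, 0, 0, -15], [-46, -46, 20, 0, 0, -15], [-46, -46, 40, 0, 0, -15], [-46, -46, 60, 0, 0, -15], [-46, -46, 60, 0, 0, -15], [-46, -46, 60, 0, 0, -15]]]' --claw -1

```text
time: 26.0
tool_pos: [0.4859, 0.095, -0.0128]
tool_rot: [-0.001, 0.007, 1.0, 0.0]
contact_force: [-0.8, 0.2, 0.1]
gripper_width: -0.002
grasp_force: 0.0
```

```bash
python3 - <<'E'
from h import *
sides()
goal(*bay(30,-29,ORG,YAW),-12,-.75)
E
```

```text
-75 [(-36.0, -29.3), (-19.0, 51.8)]
-60 [(-22.9, 11.6), (16.8, 55.9)]
-45 [(-27.1, 7.2), (17.0, 59.3)]
-30 [(-31.0, 2.9), (16.7, 60.8)]
-15 [(-35.0, -1.1), (16.6, 60.3)]
0 [(-39.0, -4.8), (16.9, 59.8)]
15 [(-43.3, -9.1), (17.0, 60.3)]
30 [(-47.2, -12.9), (16.8, 60.7)]
45 [(17.3, 59.9)]
60 [(-34.3, -24.1), (17.1, 60.2)]
tool bay [ 29.5 -77.4]
row [-0.7, 48.4, -0.7] [-0.0, -0.1, -0.0]
```

Call:
play_rows --steps '[[[0, 8, 0, 0, 0, 0], [0, 15, 0, 0, 0, 0], [0, 20, 0, 0, 0, 0], [0, 25, 0, 0, 0, 0], [0, 30, 0, 0, 0, 0], [0, 35, 0, 0, 0, 0], [0, 39, 0, 0, 0, 0], [0, 43, 0, 0, 0, 0], [0, 46, 0, 0, 0, 0], [0, 48, 0, 0, 0, 0], [0, 49, 0, 0, 0, 0], [0, 49, 0, 0, 0, 0]]]'

```text
time: 27.05
tool_pos: [0.4875, 0.1436, -0.0117]
tool_rot: [-0.0, 0.006, 1.0, -0.0]
contact_force: [0.8, -1.6, 0.6]
gripper_width: -0.004
grasp_force: 1.1
```

Call:
play_rows --steps '[[[0, 0.7, 0, 0, 0, 0], [0, 1.5, 0, 0, 0, 0], [0, 1.5, 0, 0, 0, 0]]]'

```text
time: 27.3
tool_pos: [0.4873, 0.1443, -0.0117]
tool_rot: [-0.0, 0.006, 1.0, -0.001]
contact_force: [-1.2, -5.6, 2.4]
gripper_width: -0.006
grasp_force: 2.8
```

```bash
python3 - <<'E'
from h import *
sides()
E
```

```text
-75 [(-35.5, -28.9), (-15.0, 59.9)]
-60 [(-15.0, 59.7)]
-45 [(-14.9, 60.1)]
-30 [(-14.9, 60.2)]
-15 [(-14.7, 59.5)]
0 [(-14.7, 59.7)]
15 [(-34.4, -21.5), (-14.5, 59.9)]
30 [(-11.9, 59.8)]
45 [(32.1, 59.8)]
60 [(14.3, 25.2)]
tool bay [ 30.3 -28. ]
```

Call:
play_rows --steps '[[[0, -10, 0, 0, 0, 0], [0, -20, 0, 0, 0, 0], [0, -20, -30, 0, 0, 0], [0, -30, -70, 0, 0, 0], [0, -60, -110, 0, 0, 0], [0, -100, -140, 0, 0, 0], [10, -140, -150, 0, 0, 0], [20, -180, -150, 0, 0, 0], [20, -220, -150, 0, 0, 0], [20, -260, -150, 0, 0, 0], [20, -300, -150, 0, 0, 0], [20, -300, -150, 0, 0, 0]]]' --claw 0.6

```text
time: 28.35
tool_pos: [0.4629, -0.1597, 0.1388]
tool_rot: [0.001, 0.009, 1.0, -0.001]
contact_force: [-0.4, 0.3, -0.2]
gripper_width: 0.799
grasp_force: 0.0
```

Call:
play_rows --steps '[[[5, -40, 0, 0, 0, 0], [5, -80, 0, 0, 0, 0], [5, -120, 0, 0, 0, 0], [5, -120, 0, 0, 0, 0], [5, -120, 0, 0, 0, 0]]]'

```text
time: 28.77
tool_pos: [0.4564, -0.2758, 0.1379]
tool_rot: [-0.0, 0.008, 1.0, 0.001]
contact_force: [0.2, 0.7, -1.1]
gripper_width: 0.799
grasp_force: 0.0
```

```bash
python3 - <<'E'
from h import *
im,d,c,st=bars("wrist");print(st["tool_pos"])
goal(448.4,-362.9,-22,-3.5)
E
```

```text
wrist [219, 88, 38, 162, 4828] [ 440.5 -362.5  163.6   33.2   -3.4] 23.7
[ 0.45641191 -0.27583488  0.13793995]
row [6.8, -88.8, 159.6] [0.1, -0.0, 2.7]
```

Call:
play_rows --steps '[[[3, -40, 0, 0, 0, 1], [6, -75, 0, 0, 0, 2], [7, -88.6, 10, 0, 0, 2.7], [7, -88.6, 40, 0, 0, 2.7], [7, -88.6, 75, 0, 0, 2.7], [7, -88.6, 110, 0, 0, 2.7], [7, -88.6, 135, 0, 0, 2.7], [7, -88.6, 150, 0, 0, 2.7], [7, -88.6, 159, 0, 0, 2.7], [7, -88.6, 159, 0, 0, 2.7], [7, -88.6, 159, 0, 0, 2.7]]]'

```text
time: 29.73
tool_pos: [0.4494, -0.3621, -0.0203]
tool_rot: [0.0, 0.029, 1.0, 0.0]
contact_force: [0.4, 0.1, -0.6]
gripper_width: 0.799
grasp_force: 0.0
```

Call:
play_rows --steps '[[[0, 0, 0, 0, 0, 0], [0, 0, 0, 0, 0, 0], [0, 0, 0, 0, 0, 0], [0, 0, 0, 0, 0, 0], [0, 0, 0, 0, 0, 0], [0, 0, 0, 0, 0, 0], [0, 0, 0, 0, 0, 0], [0, 0, 0, 0, 0, 0]]]' --claw -1

```text
time: 30.4
tool_pos: [0.45, -0.3639, -0.0188]
tool_rot: [0.001, 0.03, 1.0, -0.001]
contact_force: [0.0, 0.7, 6.9]
gripper_width: 0.359
grasp_force: 62.2
```

Call:
play_rows --steps '[[[0, 0, -15, 0, 0, 0], [0, 0, -45, 0, 0, 0], [0, 0, -80, 0, 0, 0], [0, 0, -100, 0, 0, 0], [0, 0, -100, 0, 0, 0], [0, 0, -100, 0, 0, 0], [0, 0, -100, 0, 0, 0]]]'

```text
time: 30.98
tool_pos: [0.4479, -0.3618, 0.0774]
tool_rot: [-0.001, 0.03, 1.0, 0.001]
contact_force: [-0.5, 0.3, -2.9]
gripper_width: 0.363
grasp_force: 61.2
```

```bash
python3 - <<'E'
from h import *
held()
E
```

```text
held: n 11318 x [14.3 90.1] z -42.4
side y at x0 -0.2 slope deg 0.33 y at tips 0.3 zslope 0.52
[ 0.4479 -0.3618  0.0774] 0.3628244369987134 61.24257445335388
```

```bash
python3 -c "
from h import *
goal(456.1,76.5,77,-37.75)"
```

```text
row [17.7, 437.7, 1.0] [0.1, -0.2, 34.3]
```

Call:
play_rows --steps '[[[1, 25, 0, 0, 0, 1], [3, 65, 0, 0, 0, 4], [4, 105, 0, 0, 0, 7], [6, 145, 0, 0, 0, 10], [7, 185, 0, 0, 0, 13], [9, 225, 0, 0, 0, 17], [10, 265, 0, 0, 0, 20], [12, 305, 0, 0, 0, 23], [13, 345, 0, 0, 0, 27], [15, 385, 0, 0, 0, 30], [17, 420, 0, 0, 0, 33], [17.7, 437.7, 0, 0, 0, 34.3]]]'

```text
time: 32.03
tool_pos: [0.4552, 0.0785, 0.0769]
tool_rot: [-0.002, 0.323, 0.946, -0.0]
contact_force: [0.4, -0.1, -2.2]
gripper_width: 0.357
grasp_force: 61.2
```

Call:
play_rows --steps '[[[0, 0, 0, 0, 0, 0], [0, 0, 0, 0, 0, 0], [0, 0, 0, 0, 0, 0], [0, 0, 0, 0, 0, 0]]]'

```text
time: 32.37
tool_pos: [0.4569, 0.0742, 0.0784]
tool_rot: [-0.001, 0.324, 0.946, -0.0]
contact_force: [-0.4, -0.5, -3.4]
gripper_width: 0.359
grasp_force: 61.2
```

```bash
python3 - <<'E'
from h import *
held();goal(456.1,76.5,-4,-37.75)
E
```

```text
held: n 11273 x [14.3 89.8] z -42.5
side y at x0 -1.2 slope deg 0.2 y at tips -0.8 zslope 0.57
[0.4569 0.0742 0.0784] 0.35888266423897214 61.166181564331055
row [2.2, 1.3, 82.6] [-0.1, -0.0, -0.1]
```

Call:
play_rows --steps '[[[0, 1.6, 10, 0, 0, 0], [0, 1.6, 35, 0, 0, 0], [0, 1.6, 60, 0, 0, 0], [0, 1.6, 76, 0, 0, 0], [0, 1.6, 83, 0, 0, 0], [0, 1.6, 83, 0, 0, 0], [0, 1.6, 83, 0, 0, 0]]]'

```text
time: 33.0
tool_pos: [0.4586, 0.0761, -0.0037]
tool_rot: [-0.0, 0.324, 0.946, -0.0]
contact_force: [-0.1, -0.4, -1.9]
gripper_width: 0.357
grasp_force: 61.1
```

```bash
python3 - <<'E'
from h import *
postcheck(3)
E
```

```text
held: n 12524 x [ 14.4 111.4] z -42.4
side y at x0 -1.2 slope deg 0.21 y at tips -0.7 zslope 1.2
[ 0.4586  0.0761 -0.0037] 0.3565518603923264 61.12433195114136
post [375.5 140.9  38.7] tool [105.4   0.3 -42.4] 842 force [-0.1 -0.4 -1.9]
bar y -17.1 15.2
```

Call:
play_rows --steps '[[[0, 0, 4, 0, 0, 0], [0, 0, 7, 0, 0, 0], [4, 0, 7, 0, 0, 0], [8, 0, 7, 0, 0, 0], [13, 0, 7, 0, 0, 0], [18, 0, 7, 0, 0, 0], [22, 0, 7, 0, 0, 0], [24.5, 0, 7, 0, 0, 0], [24.5, 0, 7, 0, 0, 0], [24.5, 0, 7, 0, 0, 0]]]'

```text
time: 33.88
tool_pos: [0.439, 0.0916, -0.0106]
tool_rot: [0.0, 0.323, 0.946, 0.0]
contact_force: [-0.5, 0.5, -2.4]
gripper_width: 0.359
grasp_force: 61.1
```

```bash
python3 - <<'E'
from h import *
postcheck(3)
E
```

```text
held: n 18127 x [ 14.7 113.1] z -42.4
side y at x0 -11.7 slope deg 18.42 y at tips 25.3 zslope -0.59
[ 0.439   0.0916 -0.0106] 0.3589562575328019 61.13017916679382
post [375.  141.3  38.8] tool [ 81.    0.1 -49.3] 774 force [-0.5  0.5 -2.4]
bar y -16.9 15.1
```

Hooked; swing, check, then release.

Call:
play_rows --steps '[[[0.1, 2.8, 0.5, 0, 0, -2], [0.2, 5.6, 0.5, 0, 0, -4], [0.5, 8.5, 0.5, 0, 0, -6], [0.8, 11.2, 0.5, 0, 0, -8], [1.8, 16.8, 0.5, 0, 0, -12], [3.1, 22.3, 0.5, 0, 0, -16], [4.9, 27.6, 0.5, 0, 0, -20], [5.9, 30.3, 0.5, 0, 0, -22], [5.9, 30.3, 0.5, 0, 0, -22], [5.9, 30.3, 0.5, 0, 0, -22]]]'

```text
time: 34.77
tool_pos: [0.4537, 0.1193, -0.0108]
tool_rot: [0.001, 0.137, 0.991, 0.0]
contact_force: [-0.0, 2.1, 0.5]
gripper_width: 0.359
grasp_force: 61.5
```

```bash
python3 - <<'E'
from h import *
postcheck(3)
E
```

```text
held: n 19161 x [14.5 95.8] z -42.4
side y at x0 11.8 slope deg 0.11 y at tips 12.0 zslope -1.53
[ 0.4537  0.1193 -0.0108] 0.359339877861862 61.498178243637085
post [375.1 141.3  38.8] tool [ 81.5  -0.1 -49.6] 779 force [-0.   2.1  0.5]
bar y -16.3 15.8
```

Call:
play_rows --steps '[[[0, 0, 0, 0, 0, 0], [0, 0, 0, 0, 0, 0], [0, 0, 0, 0, 0, 0], [0, 0, -10, 0, 0, 0], [0, 0, -30, 0, 0, 0], [0, 0, -60, 0, 0, 0], [0, 0, -60, 0, 0, 0], [0, 0, -60, 0, 0, 0]]]' --claw -0.08

```text
time: 35.48
tool_pos: [0.4551, 0.1191, 0.0518]
tool_rot: [0.003, 0.137, 0.991, 0.001]
contact_force: [-0.4, -0.8, -0.2]
gripper_width: 0.46
grasp_force: 0.0
```

Call:
play_rows --steps '[[[-23, -23, 0, 0, 0, -7], [-46, -46, 0, 0, 0, -15], [-46, -46, 0, 0, 0, -15], [-46, -46, 20, 0, 0, -15], [-46, -46, 40, 0, 0, -15], [-46, -46, 60, 0, 0, -15], [-46, -46, 60, 0, 0, -15], [-46, -46, 60, 0, 0, -15]]]' --claw -1

```text
time: 36.15
tool_pos: [0.4837, 0.0624, -0.0123]
tool_rot: [-0.001, 0.007, 1.0, 0.0]
contact_force: [0.0, -0.2, -0.2]
gripper_width: 0.002
grasp_force: 0.0
```

```bash
python3 - <<'E'
from h import *
sides()
goal(*bay(30,-62,ORG,YAW),-12,-.75)
E
```

```text
-90 [(-16.6, -7.2), (11.6, 16.1)]
-75 [(-51.9, 19.8)]
-60 [(-56.1, -22.1), (-15.8, 22.4)]
-45 [(-60.4, -25.5), (-15.6, 26.3)]
-30 [(-62.0, -29.2), (-15.8, 31.1)]
-15 [(-62.0, -34.1), (-15.6, 34.6)]
0 [(-62.0, -38.0), (-15.4, 38.8)]
15 [(-61.9, -42.2), (-15.3, 44.6)]
30 [(-62.0, -46.6), (-15.0, 51.5)]
45 [(-14.8, 55.5)]
60 [(-61.8, -55.7), (-15.0, 59.3)]
tool bay [  27.7 -109.9]
row [-2.2, 47.9, -0.0] [0.0, -0.1, -0.0]
```

Call:
play_rows --steps '[[[-2, 8, 0, 0, 0, 0], [-2, 15, 0, 0, 0, 0], [-2, 20, 0, 0, 0, 0], [-2, 25, 0, 0, 0, 0], [-2, 30, 0, 0, 0, 0], [-2, 35, 0, 0, 0, 0], [-2, 39, 0, 0, 0, 0], [-2, 43, 0, 0, 0, 0], [-2, 46, 0, 0, 0, 0], [-2, 48, 0, 0, 0, 0], [-2, 49, 0, 0, 0, 0], [-2, 49, 0, 0, 0, 0]]]'

```text
time: 37.2
tool_pos: [0.4875, 0.1112, -0.0111]
tool_rot: [0.0, 0.006, 1.0, -0.0]
contact_force: [1.2, -1.3, -0.5]
gripper_width: 0.003
grasp_force: 0.6
```

Call:
play_rows --steps '[[[0, 0.8, 0, 0, 0, 0], [0, 1.6, 0, 0, 0, 0], [0, 1.6, 0, 0, 0, 0]]]'

```text
time: 37.45
tool_pos: [0.4873, 0.1118, -0.0111]
tool_rot: [-0.0, 0.006, 1.0, -0.001]
contact_force: [-0.3, -5.0, 0.8]
gripper_width: -0.002
grasp_force: 2.7
```

```bash
python3 - <<'E'
from h import *
sides()
E
```

```text
-75 [(-48.3, 61.2)]
-60 [(-48.2, 60.2)]
-45 [(-48.0, 60.2)]
-30 [(-47.8, 59.8)]
-15 [(-47.6, 59.8)]
0 [(-47.4, 59.8)]
15 [(-47.2, 59.9)]
30 [(-45.2, 59.9)]
45 [(-0.7, 59.1)]
60 [(-17.9, -7.5), (26.5, 59.6)]
tool bay [ 30.7 -60.5]
```

Call:
play_rows --steps '[[[0, -8, 0, 0, 0, 0], [0, -15, 0, 0, 0, 0], [35, -15, 0, 0, 0, 0], [70, -15, 0, 0, 0, 0], [80, -15, 0, 0, 0, 0], [80, -15, 0, 0, 0, 0], [80, -9, 0, 0, 0, 0], [80, -5, 0, 0, 0, 0], [80, -2, 0, 0, 0, 0], [80, -1, 0, 0, 0, 0], [80, 0, 0, 0, 0, 0], [80, 0, 0, 0, 0, 0]]]'

```text
time: 38.5
tool_pos: [0.4087, 0.1137, -0.0106]
tool_rot: [0.001, 0.006, 1.0, -0.0]
contact_force: [1.7, -2.5, 2.5]
gripper_width: 0.0
grasp_force: 1.6
```

Call:
play_rows --steps '[[[0, 0.5, 0, 0, 0, 0], [0, 1, 0, 0, 0, 0], [0, 1, 0, 0, 0, 0], [0, 1, 0, 0, 0, 0]]]'

```text
time: 38.83
tool_pos: [0.4088, 0.1137, -0.0105]
tool_rot: [0.001, 0.006, 1.0, -0.001]
contact_force: [2.5, -6.4, 1.8]
gripper_width: 0.003
grasp_force: 3.6
```

Call:
play_rows --steps '[[[0, -10, 0, 0, 0, 0], [0, -20, 0, 0, 0, 0], [0, -20, -30, 0, 0, 0], [0, -20, -70, 0, 0, 0], [0, -20, -110, 0, 0, 0], [0, -20, -150, 0, 0, 0], [0, -20, -190, 0, 0, 0], [0, -20, -220, 0, 0, 0], [0, -20, -220, 0, 0, 0], [0, -20, -220, 0, 0, 0]]]'

```text
time: 39.67
tool_pos: [0.4081, 0.0946, 0.2107]
tool_rot: [0.002, 0.007, 1.0, 0.001]
contact_force: [-0.5, 0.7, -0.9]
gripper_width: -0.002
grasp_force: 0.0
```

```bash
python3 - <<'E'
from h import *
im,*_=sides();cv2.imwrite("pics/w9.png",im)
E
```

```text
-90 [(-46.3, -40.4), (-20.9, -8.3), (11.2, 24.3), (43.6, 58.4)]
-75 [(-46.1, 58.8)]
-60 [(-46.6, 58.6)]
-45 [(-46.6, 59.4)]
-30 [(-46.1, 59.2)]
-15 [(-46.7, 60.1)]
0 [(-46.6, 58.9)]
15 [(-46.2, 59.2)]
30 [(-46.7, 59.4)]
45 [(-43.0, 59.4)]
60 [(-38.6, 58.0)]
tool bay [-48.2 -78.8]
```

View pics/w9.png

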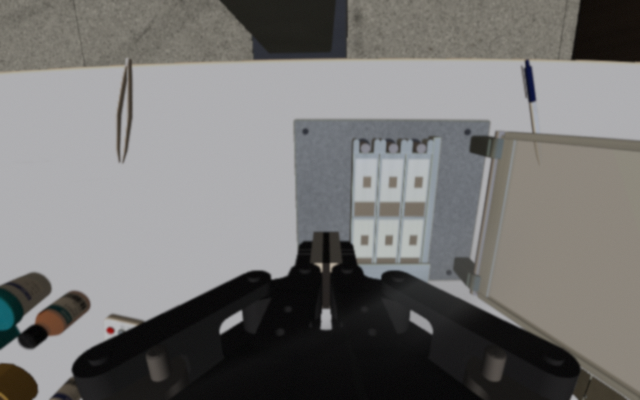

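```bash
python3 -c "
from h import *
goal(463.7,369.5,295,-.8)"
```

```text
row [-53.0, 275.7, -86.4] [0.0, -0.0, 0.0]
```

Call:
play_rows --steps '[[[-10, 0, -40, 0, 0, 0], [-20, 10, -80, 0, 0, 0], [-30, 45, -87, 0, 0, 0], [-40, 85, -87, 0, 0, 0], [-53, 125, -87, 0, 0, 0], [-53, 165, -87, 0, 0, 0], [-53, 205, -87, 0, 0, 0], [-53, 245, -87, 0, 0, 0], [-53, 275.7, -87, 0, 0, 0], [-53, 275.7, -87, 0, 0, 0], [-53, 275.7, -87, 0, 0, 0], [-53, 275.7, -87, 0, 0, 0]]]' --claw 0

```text
time: 40.72
tool_pos: [0.463, 0.369, 0.2931]
tool_rot: [-0.002, 0.006, 1.0, -0.001]
contact_force: [-0.4, -0.6, 0.2]
gripper_width: 0.5
grasp_force: 0.0
```

```bash
python3 - <<'E'
from h import *
im,d,c,st=grab("wrist");P=cloud(d,c);m=(d>0)&(P[...,2]>245)&(P[...,2]<285)&(P[...,0]<440)&(P[...,0]>412)
print(st["tool_pos"],"rod y",np.percentile(P[m][:,1],[5,50,95]),"z",np.percentile(P[m][:,2],[50,95]),m.sum())
goal(463.7,369.5,222.5,-.8)
E
```

```text
[0.46304296 0.36900804 0.29309991] rod y [366.24688181 370.79504133 375.03392628] z [265.46255341 266.95565463] 565
row [-0.5, 1.0, 71.4] [-0.1, -0.2, 0.0]
```

Call:
play_rows --steps '[[[0, 1.5, 20, 0, 0, 0], [0, 1.5, 45, 0, 0, 0], [0, 1.5, 62, 0, 0, 0], [0, 1.5, 71, 0, 0, 0], [0, 1.5, 71, 0, 0, 0], [0, 1.5, 71, 0, 0, 0]]]'

```text
time: 41.27
tool_pos: [0.4639, 0.3705, 0.2249]
tool_rot: [-0.0, 0.007, 1.0, -0.0]
contact_force: [0.2, -0.5, 0.7]
gripper_width: 0.5
grasp_force: 0.0
```

Call:
play_rows --steps '[[[0, 0, 0, 0, 0, 0], [0, 0, 0, 0, 0, 0], [0, 0, 0, 0, 0, 0], [0, 0, 0, 0, 0, 0], [0, 0, 0, 0, 0, 0], [0, 0, 0, 0, 0, 0], [0, 0, 0, 0, 0, 0]]]' --claw -1

```text
time: 41.85
tool_pos: [0.4645, 0.3704, 0.2268]
tool_rot: [0.001, 0.007, 1.0, -0.001]
contact_force: [-0.8, -5.1, 3.4]
gripper_width: 0.089
grasp_force: 58.7
```

Call:
play_rows --steps '[[[0, -20.9, -7.1, 0, 0, 0], [0, -43.5, -12.4, 0, 0, 0], [0, -66.6, -15.2, 0, 0, 0], [0, -89.8, -15.6, 0, 0, 0], [0, -113, -13.6, 0, 0, 0], [0, -135.8, -9.1, 0, 0, 0], [0, -158, -2.4, 0, 0, 0], [0, -179.4, 6.7, 0, 0, 0], [0, -199.7, 18, 0, 0, 0], [0, -218.8, 31.3, 0, 0, 0], [0, -236.3, 46.6, 0, 0, 0], [0, -252.1, 63.6, 0, 0, 0]]]'

```text
time: 42.85
tool_pos: [0.4613, 0.118, 0.1638]
tool_rot: [0.001, 0.007, 1.0, -0.0]
contact_force: [-2.5, -1.6, 4.8]
gripper_width: 0.088
grasp_force: 60.1
```

Call:
play_rows --steps '[[[0, -14, 18.6, 0, 0, 0], [0, -26, 38.5, 0, 0, 0], [0, -35.8, 59.5, 0, 0, 0], [0, -43.4, 81.5, 0, 0, 0], [0, -48.6, 104.2, 0, 0, 0], [0, -51.1, 123.3, 0, 0, 0], [0, -51.8, 133, 0, 0, 0], [0, -51.8, 137, 0, 0, 0], [0, -51.8, 137, 0, 0, 0], [0, -51.8, 137, 0, 0, 0]]]'

```text
time: 43.68
tool_pos: [0.4606, 0.0664, 0.0248]
tool_rot: [0.001, 0.006, 1.0, -0.001]
contact_force: [0.8, -5.8, -1.2]
gripper_width: 0.094
grasp_force: 64.0
```

Call:
play_rows --steps '[[[0, 0, 2, 0, 0, 0], [0, 0, 4, 0, 0, 0], [0, 0, 6, 0, 0, 0], [0, 0, 6, 0, 0, 0], [0, 0, 6, 0, 0, 0]]]'

```text
time: 44.1
tool_pos: [0.4606, 0.0661, 0.019]
tool_rot: [0.001, 0.006, 1.0, -0.002]
contact_force: [0.1, -6.1, -1.0]
gripper_width: 0.09
grasp_force: 65.1
```

Call:
play_rows --steps '[[[0, 0, 2, 0, 0, 0], [0, 0, 4, 0, 0, 0], [0, 0, 4, 0, 0, 0], [0, 0, 4, 0, 0, 0]]]'

```text
time: 44.43
tool_pos: [0.4607, 0.0662, 0.0175]
tool_rot: [-0.0, 0.006, 1.0, -0.002]
contact_force: [-9.4, -7.0, 16.6]
gripper_width: 0.085
grasp_force: 67.2
```

Call:
play_rows --steps '[[[0, 0, 0, 0, 0, 0], [0, 0, 0, 0, 0, 0], [0, 0, 0, 0, 0, 0], [0, 0, 0, 0, 0, 0], [0, 0, -20, 0, 0, 0], [0, 0, -50, 0, 0, 0], [0, 0, -85, 0, 0, 0], [0, 0, -120, 0, 0, 0], [0, -30, -150, 0, 0, 0], [0, -70, -160, 0, 0, 0], [0, -110, -160, 0, 0, 0], [0, -110, -160, 0, 0, 0]]]' --claw -0.2

```text
time: 45.43
tool_pos: [0.4591, -0.0479, 0.176]
tool_rot: [0.002, 0.01, 1.0, -0.002]
contact_force: [-0.4, -0.2, -0.2]
gripper_width: 0.404
grasp_force: 0.0
```

```bash
python3 - <<'E'
from h import *
im,d,c,st=grab("top");P=cloud(d,c);v,u=np.mgrid[0:400,0:640]
z=P[...,2];print(st["tool_pos"],st["contact_force"])
m=(z>40)&(z<90)&(u>=276)&(u<287)&(v>185)&(v<245);print("rod z",np.median(z[m]),m.sum(),"y",np.median(P[m][:,1]))
print("guard z by col",[np.median(z[190:240,x]).round(1) for x in range(210,266,8)])
im2,d2,c2,_=grab("wrist");P2=cloud(d2,c2);m=(P2[...,2]>45)&(P2[...,2]<80)&(abs(P2[...,1]-66)<8)&(abs(P2[...,0]-430)<25);print("rod wrist z p90",np.percentile(P2[m][:,2],90) if m.any() else None)
s=vision.grab_frame("scene")[0];cv2.imwrite("pics/s9.png",s)
for n,e in(("orange",(633,-103)),("bottle",(610,-297)),("teal",(584,-360))):
    k=(np.hypot(P[...,0]-e[0],P[...,1]-e[1])<12);print(n,np.median(z[k]))
E
```

```text
[ 0.45913728 -0.04789268  0.17601473] [-0.4330795  -0.21718311 -0.15237199]
rod z 57.76315220197703 177 y 66.02775661395712
guard z by col [np.float64(55.2), np.float64(55.7), np.float64(55.5), np.float64(55.4), np.float64(55.6), np.float64(56.0), np.float64(55.4)]
rod wrist z p90 60.2726380254725
orange 68.82201746067929
bottle 89.53631972934639
teal 733.443348800236
```

View pics/s9.png

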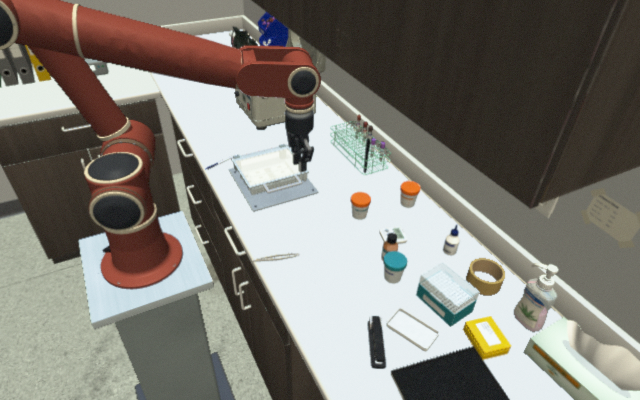

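```bash
python3 -c "
from plant import order
print(order.job_done())"
```

```text
the job is handed in; nothing more can be done
None
```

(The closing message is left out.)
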